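# Refit the peg plate and invert a bottle on it to dry

### The job

Put the drying stand back together: pick up the loose peg plate and lower it level over the stand's two locating pins (their bar is clamped somewhat off the middle, so feel or look for them) until it lies fully home on the stand. Then take the washed bottle out of the cradle, turn it upside down and put it over the peg, without dropping or ramming it, until its rim rests on the plate; let go, and leave the other things on the bench where they are.

Things in the scene. Friction and masses are not known exactly. Their poses are not given: they have to be found in the camera images.
- stand_top (a point): Centre of the drying stand, a fixed grey base 220 x 130 mm with a 5 mm lip round its edge (212 x 122 mm inside); z up, at the height the plate lies on, 18 mm above the bench. Pins at x = +70 and -70 mm: 14 mm diameter, 24 mm high from here, top 5 mm tapering to a 10 mm flat. They share a bar clamped along the middle channel, off-centre: both pins at the same y, -12 to +12 mm, not reported.
- plate_base (a point): Underside centre of the loose bare metal peg plate, 180 (x) x 90 (y) x 8 mm, about 0.3 kg, unchanged by a half turn; z up. Through holes of 16.5 mm diameter at x = +70 and -70 mm (y = 0). A white round drying peg, 26 mm diameter, stands fixed at its centre from 8 to 98 mm above the underside: it is also the handle. Starts flat on the bench between stand and cradle.
- peg_mid (a point): Point on the axis of the plate's peg, 53 mm above the plate's underside (half-way up the peg), axes as plate_base. From 8 to 84 mm above the underside the peg is a plain 26 mm cylinder; the 14 mm above that taper to a blunt tip.
- peg_tip (a point): Tip of the plate's peg, on its axis, 98 mm above the plate's underside, same axes as plate_base.
- bottle_mid (a point): Centre of the amber bottle, 67.5 mm from bottom and mouth; z runs along its axis towards the open mouth. 135 mm long, about 0.18 kg. Body: plain cylinder, 52 mm diameter, from the bottom to 95 mm; shoulder to 111 mm; neck 39 mm outside, 32 mm inside, to the mouth. Inside free for 130 mm. Starts lying in the cradle, bottom towards the robot, mouth away from it and 15 degrees downhill.
- bottle_mouth (a point): Centre of the bottle's open mouth (rim plane), same axes as bottle_mid.
- cradle: Fixed white draining cradle: base 150 x 85 x 8 mm with two V-shaped saddles 10 mm thick, 72 mm apart along its x, ending below the bottle's axis; between them the bottle's sides are free. Origin: centre of the base's underside; x points along the bottle towards its mouth. The bottle's axis passes 62 mm above the bench here, its body centred over it.
- tube_rack: Bystander, loose: white rack 90 x 200 x 97 mm tall holding twelve capped sample tubes, beyond the peg plate. Origin at the centre of its underside.
- beaker: Bystander, loose: small open glass beaker, 60 mm across, 75 mm tall. Origin at the centre of its underside.
- dish_stack: Bystander, loose: stack of four flat round dishes, 88 mm across, 58 mm tall. Origin at the centre of its underside.
Things that resemble listed ones, but are neither listed nor needed, are in the scene too. Leave any purple look-alike of the part that bears plate_base alone.

How it is judged:
By the outcome, as a careful person would: the job done as asked, in the order asked, and still so for the second after the job is handed in, with the robot touching nothing.
It also fails if it takes over 72 s, if anything falls off the work surface, if the arm or the gripper's body presses on something with over 40 N, if the wrist force passes 120 N, or if a joint passes its speed limit or range.

### The arm

A 6-joint arm with a two-finger parallel gripper is mounted at the origin on the work surface. World frame = base frame: x ahead of the robot, y to its left, z up, the work surface at z = 0. Lengths are in mm, angles in rad, forces in N, time in s.
With the tool pointing down it reaches from about 400 to 925 mm from the base axis. Payload 12.5 kg.
Tool frame: the origin (TCP) lies midway between the tips of the shut fingers; the grasp point (between the pads) lies 19 mm behind it; z points along the fingers, y is the direction in which the jaws open and shut (so a half turn about z gives the same grasp; the last joint's range is limited). The gripper opens to 95 mm and grips with 3 to 60 N. Pads are 20 mm wide; open, the fingers measure 119 mm over their backs; the gripper's body (75 mm by 180 mm) begins 59 mm behind the grasp point.
Start: joints at [1.169, 0.491, 1.559, -0, 1.092, -0.106], TCP at [182.174, 597.879, 214.661] pointing down, gripper open.
Joint ranges: [-3.1, 3.1], [-0.84, 2.19], [0.05, 2.79], [-1.13, 4.28], [0.06, 2.93], [-2.69, 2.69]. Speed limits (rad/s): [2.22, 2.22, 2.79, 3.14, 3.14, 3.14].

### API

Orientations are given as [roll, pitch, yaw] about the fixed x, y, z axes, in that order (R = Rz(yaw) Ry(pitch) Rx(roll)).
In Python, from cell import env, eyes, job_done, boxes_of, regions_of gives the robot as it stands.
- The arm moves only by the tool send_rows, never from a script. Its argument "plan" is text: rows parted by semicolons, each of 5 numbers parted by spaces: the shift along the tool's x, y, z in mm, then the turn about the tool's z in rad, then the finger opening in mm, from 0 to 95.1. In form: x y z roll gripper; .... A call has 1 to 8 rows; each row shifts and turns the pose as measured when the row begins, along the tool's axes as they then stand; what a row does not reach is not made up. A row lasts 1/10 s, in which the tool goes at most 50 mm and 8.59 degrees, less where a joint would pass 70% of its speed; a pose out of reach is approached as far as the arm can. A call with a gripper value outside its range is refused whole. The fingers move at their own pace and stop on an object; the grip force is fixed at half the most. Time passes only in rows, so rows that do not move let the fingers close. It gives the time, the measured TCP pose, the force and the opening at its end, in the units of the state.
- env.state(): the state, without advancing time (a new reading comes with each control period).
- eyes.read_camera(name): name is "scene" or "top" or "wrist"; returns a dict with "image" (400x640x3 uint8, red, green, blue), "vertical_fov" (degrees; the focal length in pixels is half the picture's height over the tangent of half this angle, whatever the lens; pixels are square), "cx", "cy" (the principal point, pixels), "extrinsics" (4x4, takes a point from camera to world coordinates). Camera axes: x right, y up, looking along -z (the intrinsics and any distortion apply to the point x, -y, -z); pixel columns grow to the right and rows downward; lengths in mm; the calibration is good to about 2 mm. A picture is of the moment at which its call begins. There is no depth.
- job_done(): hands the job in, once; it reports no verdict.
Trained networks look in a picture, given as the dict that the camera call returned (one of the last four; its "shot" number tells which), for a name from the list of things; names that differ only in an ending like _2 or _b are one class to them, and where a whole thing is asked for, a point or a joint stands for the part that bears it (a point fixed in the world has none). Each returns a list of dicts, best first, with "confidence" (0 to 1); they miss things now and then, are a little off and sometimes report something else, mostly with a low value. They report only what shows in the picture. A call takes as long as a camera call. They do not tell look-alikes from the thing itself.
- boxes_of(target, picture): "bbox" ([left, top, width, height] in pixels, round what is visible of it).
- regions_of(target, picture): "pixels" (400x640 bool, what is visible of it) and "bbox" ([left, top, width, height] in pixels, round what is visible of it).
The state is a dict: "t": time; "joints": joint angles; "qvel": joint speeds; "tau": joint torques, N m; "eef_pos": TCP position; "tcp_rot": TCP orientation; "ft_force": force on the tool from outside, world axes, zero at the start; "moment": the same for the moment, N m; "opening": opening from 0.0 (shut) to 1.0 (fully open).
Only numpy, scipy, OpenCV 4.12 (cv2) and the standard library are available. Lean on these libraries where they do the work, as an engineer would, in place of code of your own. Each camera call takes 0.05 s, during which the arm holds its last target.

## Working session

There is one attempt and no reset: what is moved stays moved. The work goes in short steps, Python scripts to look and compute and a tool call to move; the robot and the scene stay as the last step left them, time stands still between calls to the robot, and variables do not carry over. Pictures are saved under pics/ and viewed, and the job is handed in when it is done.

Besides the shell and the picture viewer there is one more tool, called after "Call:" as a command line: name --argument value ..., lists and objects as JSON in quotes. send_rows: Moves the arm, as the interface text tells. Its arguments: {"type":"object","properties":{"plan":{"type":"string"}},"required":["plan"]}

```bash
ls; mkdir -p pics
cat > h.py <<'E'
import numpy as np, cv2
from cell import env, eyes, job_done, boxes_of, regions_of
def shot(n,save=None):
    p=eyes.read_camera(n)
    if save: cv2.imwrite('pics/'+save+'.png',cv2.cvtColor(p['image'],cv2.COLOR_RGB2BGR))
    return p
E
python3 - <<'E'
from h import *
for n in ['scene','top','wrist']:
    p=shot(n,n+'0')
    print(n,{k:v for k,v in p.items() if k!='image'})
    for t in ['stand_top','plate_base','peg_tip','bottle_mid','bottle_mouth','cradle','tube_rack','beaker','dish_stack']:
        try: print(t,[(b['bbox'],round(b['confidence'],2)) for b in boxes_of(t,p)])
        except Exception as e: print(t,e)
print(env.state())
E
```

```text
pics
scene {'vertical_fov': 48.85156542730066, 'cx': 323.6640299802565, 'cy': 198.18378099732055, 'extrinsics': array([[ 8.54835444e-01, -4.33242802e-01,  2.85581930e-01,
         7.94914139e+02],
       [ 5.18898584e-01,  7.14561985e-01, -4.69196578e-01,
        -6.74018413e+02],
       [-7.89950332e-04,  5.49273924e-01,  8.35641988e-01,
         1.13188434e+03],
       [ 0.00000000e+00,  0.00000000e+00,  0.00000000e+00,
         1.00000000e+00]]), 'shot': 1}
stand_top [([390.5, 190.4, 59.9, 73.6], 0.4), ([309.0, 172.7, 60.3, 37.4], 0.34)]
plate_base [([221.8, 201.4, 42.8, 59.9], 0.93), ([160.1, 284.8, 69.5, 41.0], 0.93), ([287.9, 78.7, 59.7, 36.5], 0.87), ([309.4, 175.2, 59.3, 34.1], 0.62)]
peg_tip [([291.4, 77.1, 51.1, 35.8], 0.94), ([222.9, 203.9, 43.9, 56.1], 0.91), ([162.9, 285.0, 65.1, 38.0], 0.81), ([309.7, 169.6, 60.1, 37.8], 0.58), ([423.7, 168.3, 21.2, 30.1], 0.27)]
bottle_mid [([372.6, 117.6, 40.4, 26.3], 0.69)]
bottle_mouth [([370.7, 121.7, 40.7, 23.0], 0.74)]
cradle [([362.1, 127.9, 47.6, 26.3], 0.93)]
tube_rack [([390.1, 185.7, 57.8, 78.7], 0.76), ([369.7, 119.8, 44.4,
[... 1790 characters left out ...]
mouth []
cradle []
tube_rack []
beaker []
dish_stack []
{'t': 1.5, 'joints': array([ 1.16941410e+00,  4.90877607e-01,  1.55889222e+00,  4.80276061e-06,
        1.09170523e+00, -1.05602827e-01]), 'qvel': array([-0.00030996,  0.00138053, -0.00194503,  0.00064496,  0.00106424,
        0.00018757]), 'tau': array([ 2.79416527e-04, -6.12469482e+01, -2.58428389e+01,  6.93145953e-02,
        4.45312180e-02,  1.82482603e-05]), 'eef_pos': array([182.16497303, 597.88412208, 214.67754342]), 'tcp_rot': array([3.14147527e+00, 8.15630564e-06, 2.84581104e+00]), 'ft_force': array([-0.65213049, -0.0996573 , -0.56472257]), 'moment': array([-0.05895994, -0.03565319, -0.03901612]), 'opening': 1.0025305044769892}
```

View pics/scene0.png

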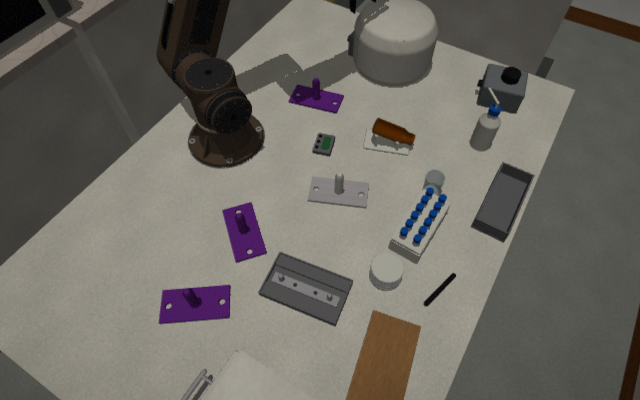

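View pics/top0.png

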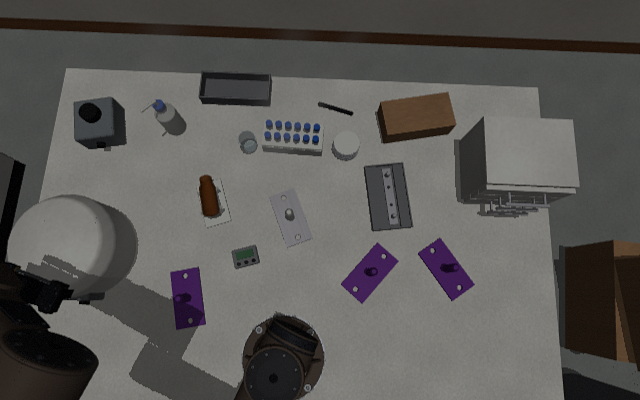

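View pics/wrist0.png

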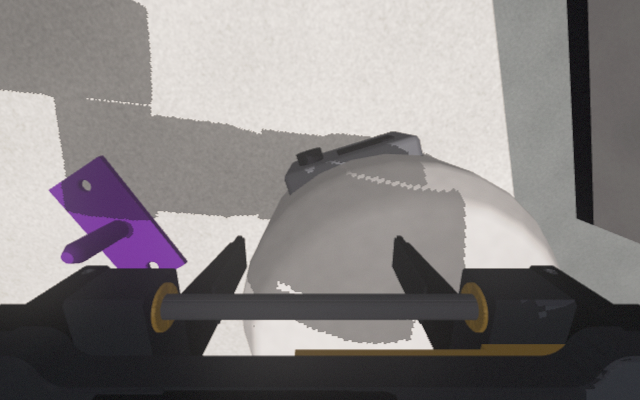

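```bash
cat >> h.py <<'E'
def ray(p,u,v):
    f=200/np.tan(np.radians(p['vertical_fov']/2)); E=np.array(p['extrinsics'])
    d=E[:3,:3]@np.array([(u-p['cx'])/f,-(v-p['cy'])/f,-1.]); return E[:3,3],d/np.linalg.norm(d)
def onz(p,u,v,z):
    o,d=ray(p,u,v); return o+d*(z-o[2])/d[2]
def proj(p,X):
    f=200/np.tan(np.radians(p['vertical_fov']/2)); E=np.array(p['extrinsics'])
    c=E[:3,:3].T@(np.asarray(X,float)-E[:3,3]); return np.array([p['cx']+f*c[0]/-c[2],p['cy']-f*c[1]/-c[2]])
def tri(rays):
    A=np.zeros((3,3));b=np.zeros(3)
    for o,d in rays:
        M=np.eye(3)-np.outer(d,d);A+=M;b+=M@o
    X=np.linalg.solve(A,b); return X,[np.linalg.norm((np.eye(3)-np.outer(d,d))@(X-o)) for o,d in rays]
E
python3 - <<'E'
from h import *
t=shot('top');s=shot('scene')
for n,a,b in [('plate holes a',(281,196),(318,187)),('b',(299,237),(361,193)),('pegtip',(289,211),(339,175)),('standpinA',(388,173),(282,277)),('pinB',(392,211),(330,296)),('bottle',(209,197),(393,131))]:
    X,r=tri([ray(t,*a),ray(s,*b)]); print(n,X.round(1),np.round(r,1))
for n,c in [('top',[(281,136-0),(365,165),(402,162),(411,227),(373,231)])]:
    for q in c: print(q,onz(t,*q,23).round(1))
im=cv2.cvtColor(t['image'],cv2.COLOR_RGB2BGR)[150:260,180:420]; cv2.imwrite('pics/topc.png',cv2.resize(im,None,fx=3.3,fy=3.3,interpolation=cv2.INTER_CUBIC))
im=cv2.cvtColor(s['image'],cv2.COLOR_RGB2BGR)[100:340,250:450]; cv2.imwrite('pics/scenec.png',cv2.resize(im,None,fx=2.5,fy=2.5,interpolation=cv2.INTER_CUBIC))
E
```

```text
plate holes a [441.6 -18.8 104.6] [60.5 60.5]
b [434.   13.1 -31.8] [69.8 69.8]
pegtip [437.    1.9  94. ] [0.8 0.8]
standpinA [ 522.5 -327.7  153.6] [50.2 50.2]
pinB [ 530.5 -310.9  -64.4] [55. 55.]
bottle [481.9 266.6  55.9] [3.9 3.9]
(281, 136) [710.3  51.3  23. ]
(365, 165) [ 620.2 -235.8   23. ]
(402, 162) [ 636.4 -359.2   23. ]
(411, 227) [ 417.7 -387.9   23. ]
(373, 231) [ 398.9 -265.8   23. ]
```

View pics/topc.png

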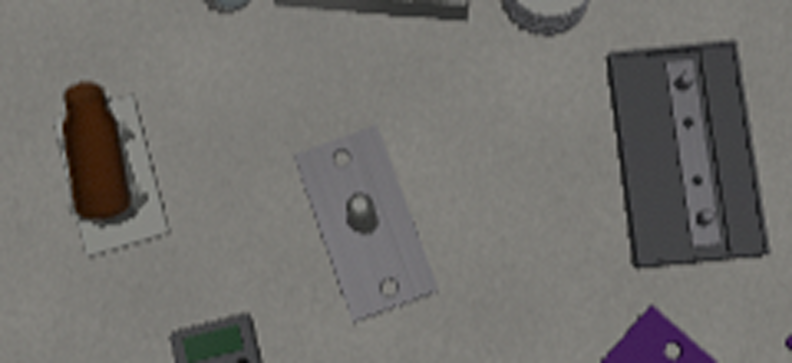

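View pics/scenec.png

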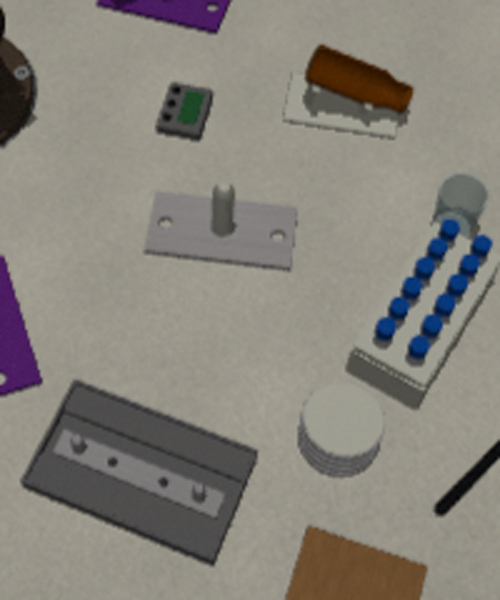

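```bash
cat >> h.py <<'E'
def R_of(rpy):
    from scipy.spatial.transform import Rotation as Ro
    return Ro.from_euler('xyz',rpy).as_matrix()
def go(target,yaw=None):
    s=env.state();R=R_of(s['tcp_rot']);d=R.T@(np.array(target)-s['eef_pos'])
    print('shift tool',d.round(1),'n50',np.linalg.norm(d)/50, 't',s['t'],'yaw now',s['tcp_rot'][2].round(4),'q',s['joints'].round(2))
    if yaw is not None:
        w=(yaw-s['tcp_rot'][2]+np.pi)%(2*np.pi)-np.pi; print('tool-z turn',-w if R[2,2]<0 else w)
E
python3 - <<'E'
from h import *
t=shot('top');s=shot('scene')
T=lambda x,y:(180+x/3.3,150+y/3.3); S=lambda x,y:(250+x/2.5,100+y/2.5)
for n,a,b in [('hole far',T(342,158),S(279,236)),('hole near',T(390,287),S(166,221)),('pin far',T(683,78),S(200,488)),('pin near',T(705,215),S(80,440)),('bot bottom',T(100,217),S(315,65)),('mouth',T(85,88),S(406,97))]:
    X,r=tri([ray(t,*a),ray(s,*b)]); print(n,X.round(1),np.round(r,1))
go([437,2,230])
st=env.state();print(np.array(eyes.read_camera('wrist')['extrinsics']).round(3)); R=R_of(st['tcp_rot']); 
w=shot('wrist'); E=np.array(w['extrinsics']); print((R.T@(E[:3,3]-st['eef_pos'])).round(2)); print((R.T@E[:3,:3]).round(4))
E
```

```text
hole far [500.8  31.5   2.5] [1.5 1.5]
hole near [371.5 -24.6   7.5] [1.6 1.6]
pin far [ 590.5 -307.4   32.9] [0.2 0.2]
pin near [ 452.7 -328.9   33.7] [1.2 1.2]
bot bottom [422.9 257.8  53.8] [5.5 5.5]
mouth [549.4 285.4  41.7] [0.5 0.5]
shift tool [-417.5 -495.7  -15.4] n50 12.965159543533838 t 1.7 yaw now 2.8458 q [ 1.17  0.49  1.56 -0.    1.09 -0.11]
[[ 2.93000e-01 -9.14000e-01 -2.82000e-01  1.02152e+02]
 [ 9.56000e-01  2.80000e-01  8.60000e-02  6.21890e+02]
 [ 1.00000e-03 -2.95000e-01  9.55000e-01  3.85160e+02]
 [ 0.00000e+00  0.00000e+00  0.00000e+00  1.00000e+00]]
[  83.55   -0.34 -170.5 ]
[[-1.200e-03  9.555e-01  2.950e-01]
 [ 1.000e+00  1.300e-03 -3.000e-04]
 [-7.000e-04  2.950e-01 -9.555e-01]]
```

Call:
send_rows --plan "-32 -38 -2 0 95; -32 -38 -2 0 95; -32 -38 -2 0 95; -32 -38 -2 0 95; -32 -38 -2 0 95; -32 -38 -2 0 95; -32 -38 -2 0 95; -32 -38 -2 0 95"

```text
t: 2.6
eef_pos: [338.3, 231.2, 229.8]
tcp_rot: [3.139, 0.002, 2.855]
ft_force: [0.7, 0.2, 0.7]
opening: 0.999
```

Call:
send_rows --plan "-32 -38 -2 0 95; -32 -38 -2 0 95; -32 -38 -2 0 95; -32 -38 -2 0 95; 0 0 0 0.145 95; 0 0 0 0.145 95; 0 0 0 0.145 95; 0 0 0 0.145 95"

```text
t: 3.4
eef_pos: [419.9, 40.1, 239.7]
tcp_rot: [3.134, 0.004, 2.257]
ft_force: [0.7, 0.1, -0.4]
opening: 1.003
```

Call:
send_rows --plan "0 0 0 0.145 95; 0 0 0 0.145 95; 0 0 0 0 95"

```text
t: 3.7
eef_pos: [420.0, 39.8, 240.1]
tcp_rot: [3.132, 0.002, 1.955]
ft_force: [0.2, 0.1, 0.1]
opening: 1.0
```

Run:
```python
from h import *
p=shot('wrist','w1')
for t in ['plate_base','peg_tip','peg_mid']:
    print(t,[(b['bbox'],round(b['confidence'],2)) for b in boxes_of(t,p)])
for X in [(437,2,98),(500.8,31.5,8),(371.5,-24.6,8)]: print(proj(p,X).round(0))
```

```text
plate_base [([132.5, 252.5, 83.4, 90.9], 0.79), ([252.8, 173.3, 131.2, 64.1], 0.61)]
peg_tip [([131.1, 256.1, 87.7, 88.1], 0.92), ([255.3, 172.6, 126.5, 65.9], 0.72)]
peg_mid [([253.0, 174.1, 127.8, 63.4], 0.97), ([130.0, 255.8, 86.0, 87.2], 0.69)]
[319. 229.]
[367. 203.]
[270. 206.]
```

View pics/w1.png

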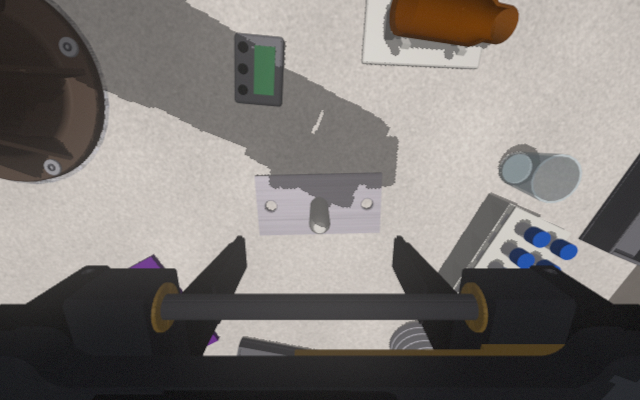

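Run:
```python
from h import *
p=shot('wrist')
im=cv2.cvtColor(p['image'],cv2.COLOR_RGB2BGR)[160:245,240:400]; cv2.imwrite('pics/w1c.png',cv2.resize(im,None,fx=5,fy=5,interpolation=cv2.INTER_CUBIC))
a=onz(p,271,206,8);b=onz(p,367,203.5,8);print(a,b,(a+b)/2,np.arctan2(*(b-a)[[1,0]]), np.linalg.norm(a-b))
go([437,2.5,40],1.98)
```

```text
[373.11224593 -24.04116972   8.        ] [500.82280977  31.95945646   8.        ] [436.96752785   3.95914337   8.        ] 0.4132464823266673 139.44912423342163
shift tool [-40.7  -0.3 200.1] n50 4.082851983748123 t 3.95 yaw now 1.9601 q [-0.06  0.16  1.99  0.    0.97 -0.45]
tool-z turn -0.01992379729132221
```

View pics/w1c.png

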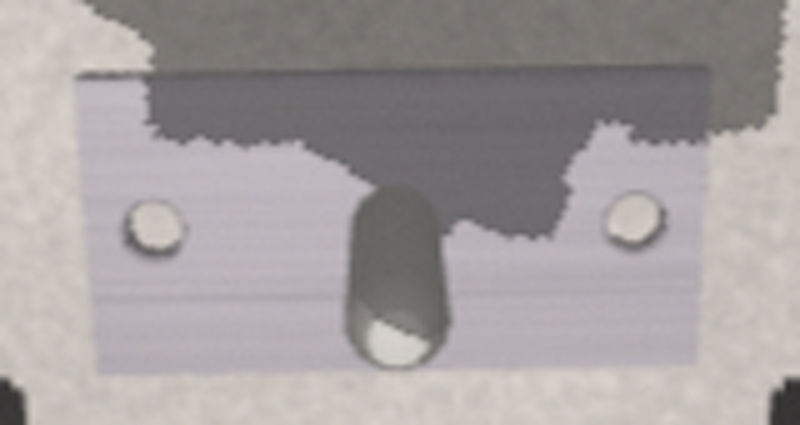

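Call:
send_rows --plan "-20 0 0 -0.025 95; -20 0 0 0 95; 0 0 35 0 95; 0 0 35 0 95; 0 0 35 0 95; 0 0 35 0 95; 0 0 0 0 95"

```text
t: 4.65
eef_pos: [439.7, 1.7, 97.4]
tcp_rot: [3.127, 0.006, 2.001]
ft_force: [0.3, -0.9, 0.0]
opening: 0.996
```

Run:
```python
from h import *
p=shot('wrist','w2')
go([437,3,40],1.984);print(env.state()['tcp_rot'])
for X in [(437,3,98),(501,32,8),(373,-24,8)]: print(proj(p,X).round(0))
```

```text
shift tool [ 3.2 -3.6 59.1] n50 1.1869375858177813 t 4.7 yaw now 2.001 q [-0.15  0.41  2.13  0.01  0.58 -0.58]
tool-z turn 0.017028694755120366
[3.12498974 0.00699337 2.00102869]
[316. 248.]
[390. 206.]
[241. 204.]
```

View pics/w2.png

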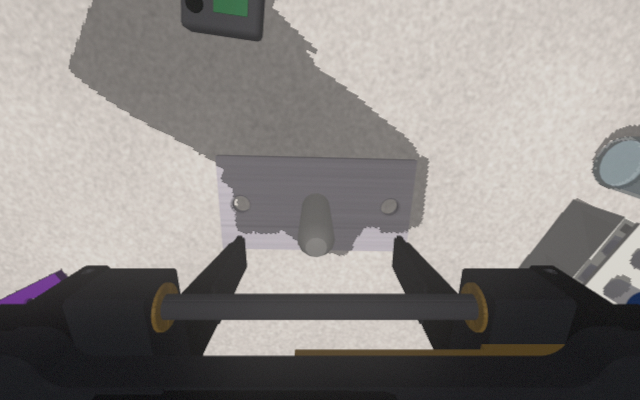

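Call:
send_rows --plan "2 -2 15 0.017 95; 1 -1.5 15 0 95; 0 0 15 0 95; 0 0 13 0 95; 0 0 0 0 95; 0 0 0 0 10; 0 0 0 0 10; 0 0 0 0 10"

```text
t: 5.5
eef_pos: [444.2, 2.4, 51.9]
tcp_rot: [3.11, 0.016, 1.99]
ft_force: [0.1, 0.2, 0.3]
opening: 0.804
```

Call:
send_rows --plan "0 0 0 0 10; 0 0 0 0 10; 0 0 0 0 10; 0 0 0 0 10"

```text
t: 5.9
eef_pos: [444.7, 2.3, 53.1]
tcp_rot: [3.109, 0.017, 1.99]
ft_force: [0.1, 0.6, -0.5]
opening: 0.467
```

Run:
```python
from h import *
go([437,3,40],1.984);s=env.state();print(s['tcp_rot'],s['joints'],s['qvel'],s['tau'])
```

```text
shift tool [ 4.  -7.2 12.8] n50 0.30419876745528895 t 5.9 yaw now 1.9903 q [-0.15  0.5   2.17  0.01  0.43 -0.57]
tool-z turn 0.006282076960109073
[3.10881524 0.01692912 1.99028208] [-0.14550831  0.50243187  2.17077792  0.00778367  0.43164859 -0.57228146] [-0.00016493 -0.00272004  0.00055073 -0.00032451  0.00225063 -0.00049884] [ 8.48403492e-03 -4.73645711e+01 -1.10983962e+01  2.72599765e-02
 -3.32571566e-02  1.81400526e-03]
```

Call:
send_rows --plan "0 0 -8 0 60; 0 0 -8 0 60; 0 0 -8 0 60; 0 0 -8 0 60; 0 0 -8 0 60; 0 0 0 0 60"

```text
t: 6.5
eef_pos: [443.1, 2.4, 97.2]
tcp_rot: [3.108, 0.017, 1.99]
ft_force: [0.2, -0.7, -0.6]
opening: 0.63
```

```bash
cat > st.py <<'E'
from h import *
import sys
s=env.state();print('pos',s['eef_pos'].round(1),'rot',s['tcp_rot'].round(4),'z',R_of(s['tcp_rot'])[:,2].round(4),'F',s['ft_force'].round(1),'M',s['moment'].round(2),'open',round(95.1*s['opening'],1),'q',s['joints'].round(3))
if len(sys.argv)>3: go([float(a) for a in sys.argv[1:4]], float(sys.argv[4]) if len(sys.argv)>4 else None)
E
python3 st.py 437 3 40 1.984
```

```text
pos [443.1   2.4  97.2] rot [3.1083 0.0172 1.9903] z [ 0.0374 -0.0022 -0.9993] F [ 0.2 -0.7 -0.6] M [-0.06  0.05 -0.02] open 59.9 q [-0.146  0.412  2.139  0.006  0.553 -0.571]
shift tool [ 4.  -7.3 56.9] n50 1.1503563147322808 t 6.5 yaw now 1.9903 q [-0.15  0.41  2.14  0.01  0.55 -0.57]
tool-z turn 0.006262538889413527
```

Call:
send_rows --plan "4 -7 40 0 60; 0 0 0 0 60"

```text
t: 6.7
eef_pos: [437.5, 3.0, 57.2]
tcp_rot: [3.106, 0.019, 1.99]
ft_force: [-1.0, 1.0, 1.1]
opening: 0.632
```

```bash
python3 st.py 437 3 40 1.984
```

```text
pos [437.5   3.   57.2] rot [3.1055 0.019  1.9902] z [ 0.0406 -0.0027 -0.9992] F [-1.   1.   1.1] M [-0.1   0.09 -0.  ] open 60.1 q [-0.146  0.487  2.187  0.008  0.427 -0.573]
shift tool [ 0.5 -1.  17.2] n50 0.3443605876955986 t 6.7 yaw now 1.9902 q [-0.15  0.49  2.19  0.01  0.43 -0.57]
tool-z turn 0.0062375188255492375
```

Call:
send_rows --plan "0 0 -45 0 60; 0 0 -45 0 60; 0 0 -45 0 60"

```text
t: 7.0
eef_pos: [430.0, 3.5, 193.3]
tcp_rot: [3.118, 0.011, 1.99]
ft_force: [-0.6, -0.1, 0.1]
opening: 0.63
```

```bash
python3 st.py 437 3 40 1.984
```

```text
pos [430.    3.5 193.3] rot [3.1184 0.0109 1.9901] z [ 2.560e-02 -5.000e-04 -9.997e-01] F [-0.6 -0.1  0.1] M [-0.09  0.06  0.04] open 60.0 q [-0.148  0.234  2.053  0.004  0.829 -0.57 ]
shift tool [ -1.6   2.6 153.4] n50 3.0690679458022907 t 7.0 yaw now 1.9901 q [-0.15  0.23  2.05  0.    0.83 -0.57]
tool-z turn 0.0060535970137909345
```

Call:
send_rows --plan "0 0 0 0 60; 0 0 0 0 60"

```text
t: 7.2
eef_pos: [431.6, 3.4, 200.9]
tcp_rot: [3.11, 0.017, 1.99]
ft_force: [0.4, 0.9, -0.5]
opening: 0.629
```

```bash
python3 st.py 437 3 40 1.984
```

```text
pos [431.6   3.4 200.9] rot [3.1095 0.0166 1.9901] z [ 0.036  -0.0021 -0.9993] F [ 0.4  0.9 -0.5] M [-0.12  0.03 -0.04] open 59.8 q [-0.148  0.222  2.045  0.004  0.839 -0.57 ]
shift tool [  0.2  -0.4 160.9] n50 3.218864800266449 t 7.2 yaw now 1.9901 q [-0.15  0.22  2.05  0.    0.84 -0.57]
tool-z turn 0.006120154665851363
```

Call:
send_rows --plan "0 0 -45 0 60; 0 0 -45 0 60; 0 0 45 0 60"

```text
t: 7.5
eef_pos: [430.1, 3.4, 251.5]
tcp_rot: [3.109, 0.017, 1.99]
ft_force: [2.4, -1.7, -1.9]
opening: 0.631
```

```bash
cat > hold.py <<'E'
from h import *
for i in range(4): eyes.read_camera('wrist')
E
python3 st.py; python3 hold.py; python3 st.py
```

```text
pos [430.1   3.4 251.5] rot [3.1092 0.0168 1.9901] z [ 0.0364 -0.0022 -0.9993] F [ 2.4 -1.7 -1.9] M [-0.12 -0.04  0.04] open 60.0 q [-0.148  0.152  1.975  0.004  0.978 -0.57 ]
pos [426.6   3.8 243.7] rot [3.1218 0.0089 1.99  ] z [ 0.0217 -0.     -0.9998] F [0.3 0.9 0.7] M [-0.11  0.02 -0.01] open 60.0 q [-0.148  0.162  1.986  0.004  0.972 -0.57 ]
```

Call:
send_rows --plan "0 0 -45 0 60; 0 0 -45 0 60; 0 0 45 0 60"

```text
t: 8.0
eef_pos: [427.1, 3.6, 295.7]
tcp_rot: [3.122, 0.009, 1.99]
ft_force: [1.9, -0.1, -2.0]
opening: 0.631
```

```bash
python3 hold.py; python3 st.py
```

```text
pos [423.2   4.1 287.5] rot [3.1344e+00 8.0000e-04 1.9899e+00] z [ 0.0069  0.0022 -1.    ] F [-0.3  0.9 -0.1] M [-0.09  0.02  0.  ] open 60.2 q [-0.149  0.114  1.915  0.004  1.106 -0.569]
```

Call:
send_rows --plan "-6.5 12 45 0 60; 0 0 50 0 60; 0 0 50 0 60; 0 0 50 0 60"

```text
t: 8.6
eef_pos: [446.3, 2.5, 96.7]
tcp_rot: [3.119, 0.01, 1.99]
ft_force: [0.9, -0.2, -0.9]
opening: 0.631
```

```bash
python3 hold.py; python3 st.py 437 3 40 1.984
```

```text
pos [445.8   2.5  98.2] rot [3.1224 0.0084 1.99  ] z [ 2.090e-02  2.000e-04 -9.998e-01] F [ 0.4 -0.1  0.7] M [-0.13  0.01 -0.02] open 59.9 q [-0.145  0.417  2.122  0.006  0.582 -0.569]
shift tool [ 4.5 -9.  58. ] n50 1.1775270737810366 t 8.8 yaw now 1.99 q [-0.14  0.42  2.12  0.01  0.58 -0.57]
tool-z turn 0.005995537190597311
```

Call:
send_rows --plan "4 -9 -45 0 60; 0 0 -45 0 60; 0 0 45 0 60"

```text
t: 9.1
eef_pos: [438.7, 2.1, 158.5]
tcp_rot: [3.11, 0.016, 1.99]
ft_force: [2.7, 0.0, -0.0]
opening: 0.629
```

```bash
python3 hold.py; python3 st.py 437 3 40 1.984
```

```text
pos [434.4   2.5 148. ] rot [3.1263 0.0059 1.9901] z [ 1.640e-02  8.000e-04 -9.999e-01] F [ 0.5  1.1 -0.5] M [-0.09  0.    0.01] open 59.7 q [-0.149  0.316  2.094  0.005  0.716 -0.572]
shift tool [ -0.    0.9 108.1] n50 2.1613885079447974 t 9.3 yaw now 1.9901 q [-0.15  0.32  2.09  0.    0.72 -0.57]
tool-z turn 0.006059399143217625
```

Call:
send_rows --plan "0 0 48 0 60"

```text
t: 9.4
eef_pos: [438.6, 2.2, 104.4]
tcp_rot: [3.118, 0.011, 1.99]
ft_force: [2.2, 0.1, -0.9]
opening: 0.632
```

```bash
python3 hold.py; python3 st.py 437 3 40 1.984
```

```text
pos [435.2   2.6 100.8] rot [3.128  0.0048 1.9901] z [ 0.0144  0.0011 -0.9999] F [-0.5  0.2  0.7] M [-0.15  0.04 -0.01] open 59.9 q [-0.148  0.403  2.14   0.006  0.585 -0.572]
shift tool [-0.   1.  60.9] n50 1.2172015450391371 t 9.6 yaw now 1.9901 q [-0.15  0.4   2.14  0.01  0.58 -0.57]
tool-z turn 0.006072669261947716
```

Call:
send_rows --plan "0 1 45 0 60"

```text
t: 9.7
eef_pos: [440.1, 2.7, 60.2]
tcp_rot: [3.12, 0.01, 1.99]
ft_force: [1.5, -0.9, -1.0]
opening: 0.631
```

```bash
python3 hold.py; python3 st.py 437 3 40 1.984
```

```text
pos [437.    3.1  57.2] rot [3.1287 0.0043 1.9901] z [ 0.0136  0.0013 -0.9999] F [ 0.6 -0.5  1. ] M [-0.03 -0.05 -0.  ] open 59.9 q [-0.146  0.492  2.171  0.007  0.465 -0.572]
shift tool [ 0.  -0.2 17.2] n50 0.3442834491972476 t 9.9 yaw now 1.9901 q [-0.15  0.49  2.17  0.01  0.46 -0.57]
tool-z turn 0.00614408687147483
```

Call:
send_rows --plan "0 0 15 0 60"

```text
t: 10.0
eef_pos: [438.6, 2.9, 45.3]
tcp_rot: [3.125, 0.007, 1.99]
ft_force: [0.6, -1.3, -0.9]
opening: 0.633
```

```bash
python3 hold.py; python3 st.py 437 3 40 1.984
```

```text
pos [437.7   3.   44. ] rot [3.1271 0.0053 1.9902] z [ 0.0154  0.001  -0.9999] F [0.7 0.2 0. ] M [-0.03  0.02  0.04] open 60.1 q [-0.146  0.52   2.179  0.008  0.427 -0.573]
shift tool [ 0.3 -0.7  4. ] n50 0.08126454577141842 t 10.2 yaw now 1.9902 q [-0.15  0.52  2.18  0.01  0.43 -0.57]
tool-z turn 0.006214739519727619
```

Call:
send_rows --plan "0 0 0 0 15; 0 0 0 0 15; 0 0 0 0 15; 0 0 0 0 15; 0 0 0 0 15; 0 0 0 0 15; 0 0 0 0 15"

```text
t: 10.9
eef_pos: [438.6, 2.8, 47.6]
tcp_rot: [3.124, 0.007, 1.99]
ft_force: [0.7, -0.8, 2.1]
opening: 0.269
```

```bash
python3 st.py 437 3 40 1.984
```

```text
pos [438.6   2.8  47.6] rot [3.124  0.0074 1.9905] z [ 1.900e-02  4.000e-04 -9.998e-01] F [ 0.7 -0.8  2.1] M [-0.26  0.34  0.07] open 25.6 q [-0.146  0.513  2.177  0.008  0.433 -0.573]
shift tool [ 0.8 -1.5  7.6] n50 0.15539397192268647 t 10.9 yaw now 1.9905 q [-0.15  0.51  2.18  0.01  0.43 -0.57]
tool-z turn 0.006493033772572598
```

Call:
send_rows --plan "0 0 -20 0 15; 0 0 -35 0 15; 0 0 -35 0 15; 0 0 -35 0 15; 0 0 20 0 15"

```text
t: 11.4
eef_pos: [436.3, 2.9, 156.3]
tcp_rot: [3.126, 0.006, 1.99]
ft_force: [1.9, 0.6, -4.7]
opening: 0.266
```

```bash
python3 hold.py; python3 st.py 520 -250 200 1.727
python3 - <<'E'
from h import *
p=shot('wrist','w3')
E
```

```text
pos [433.3   3.2 151.2] rot [ 3.1362e+00 -6.0000e-04  1.9900e+00] z [ 0.0047  0.0027 -1.    ] F [-0.5  0.3 -2.7] M [-0.07  0.03 -0.05] open 25.4 q [-0.147  0.313  2.086  0.005  0.738 -0.57 ]
shift tool [-266.6  -23.6  -49.1] n50 5.4415983590527786 t 11.6 yaw now 1.99 q [-0.15  0.31  2.09  0.01  0.74 -0.57]
tool-z turn 0.26300664170787513
```

View pics/w3.png

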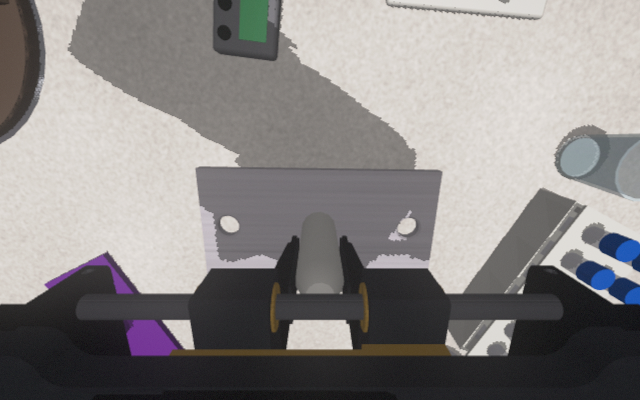

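Call:
send_rows --plan "-20 -4 -20 0 15; -42 -8 -15 0 15; -42 -8 -10 0 15; -42 -8 -5 0 15; -42 -8 -5 0 15; -42 -8 -5 0 15; -42 -8 -5 0 15; -42 -8 0 0 15"

```text
t: 12.45
eef_pos: [507.0, -315.6, 215.2]
tcp_rot: [-3.14, -0.008, 1.997]
ft_force: [1.2, 0.5, -3.6]
opening: 0.264
```

Call:
send_rows --plan "-42 -8 0 0 15; -42 -8 0 0 15; -15 -3 0 0.1 15; 0 0 0 0.1 15; 0 0 0 0.063 15"

```text
t: 12.95
eef_pos: [529.9, -423.7, 209.0]
tcp_rot: [-3.133, -0.014, 1.72]
ft_force: [0.4, 0.2, -2.6]
opening: 0.264
```

```bash
python3 hold.py; python3 st.py 534 -410 220 1.727
python3 - <<'E'
from h import *
p=shot('wrist','w4')
E
```

```text
pos [ 530.1 -422.8  209.9] rot [-3.1338 -0.0129  1.7267] z [-0.0097  0.0115 -0.9999] F [-0.4  0.4 -2.7] M [-0.1   0.01  0.04] open 25.5 q [-0.771  0.578  1.411  0.002  1.168 -0.928]
shift tool [ 12.2   5.7 -10. ] n50 0.33515018985983497 t 13.15 yaw now 1.7267 q [-0.77  0.58  1.41  0.    1.17 -0.93]
tool-z turn -0.00034681759971810777
```

View pics/w4.png

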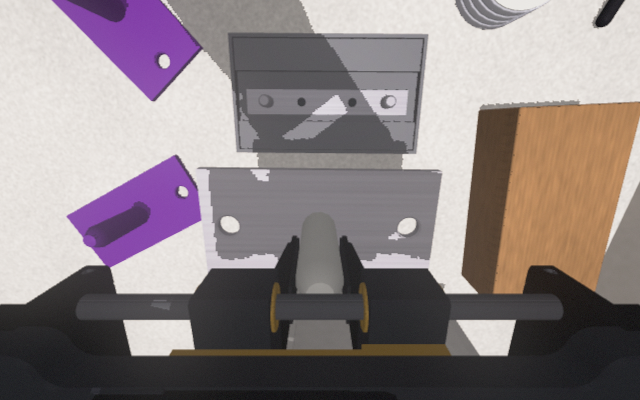

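Run:
```python
from h import *
im=cv2.imread('pics/w4.png')
cv2.imwrite('pics/w4a.png',cv2.resize(im[25:160,225:435],None,fx=3.8,fy=3.8,interpolation=cv2.INTER_CUBIC))
cv2.imwrite('pics/w4b.png',cv2.resize(im[160:275,190:450],None,fx=3,fy=3,interpolation=cv2.INTER_CUBIC))
```

```text
(no output)
```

View pics/w4a.png

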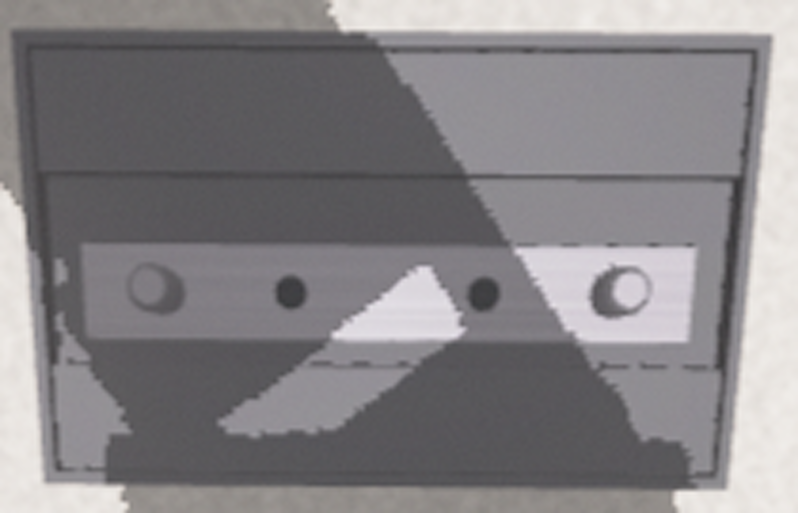

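View pics/w4b.png

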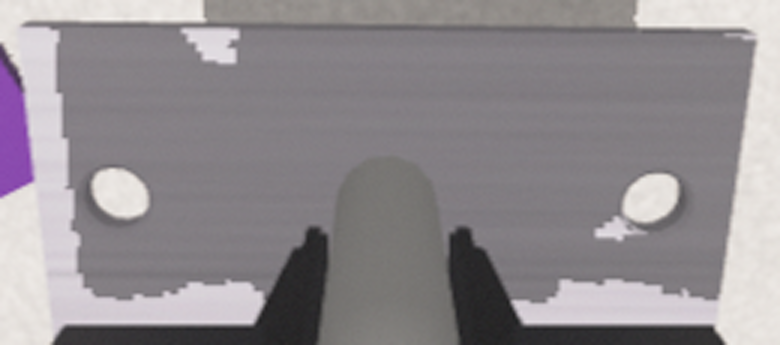

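```bash
cat >> h.py <<'E'
def uncrop(x,y,x0,y0,f): return (x+.5)/f-.5+x0,(y+.5)/f-.5+y0
def pairz(p,a,b,L=140.):
    from scipy.optimize import brentq
    g=lambda z:np.linalg.norm(onz(p,*a,z)-onz(p,*b,z))-L
    z=brentq(g,-100,p['extrinsics'][2,3]-60); A,B=onz(p,*a,z),onz(p,*b,z); return A,B
E
python3 - <<'E'
from h import *
p=shot('wrist')
a=uncrop(149,287,225,25,3.8);b=uncrop(632,288,225,25,3.8)
for z in (42,):
    A,B=onz(p,*a,z),onz(p,*b,z);print('pins z42',A.round(1),B.round(1),np.linalg.norm(A-B),((A+B)/2).round(2),np.arctan2(B[1]-A[1],B[0]-A[0]))
A,B=pairz(p,a,b);print('pins 140',A,B,(A+B)/2)
for c in [(36,45),(752,45),(722,472),(57,472)]:
  pass
c=[uncrop(x,y,225,25,3.8) for x,y in [(14,32),(772,36),(727,489),(45,482)]]
C=[onz(p,*q,23) for q in c];print('stand corners',np.round(C,1),np.mean(C,0))
a=uncrop(117,195,190,160,3);b=uncrop(654,200,190,160,3)
A,B=pairz(p,a,b);print('holes top',A,B,(A+B)/2,np.arctan2(B[1]-A[1],B[0]-A[0]))
s=env.state();R=R_of(s['tcp_rot']);print('hole mid in tool',R.T@((A+B)/2-s['eef_pos']), 'tcp',s['eef_pos'])
E
```

```text
pins z42 [ 452.9 -330.9   42. ] [ 591.5 -309.6   42. ] 140.21270267219427 [ 522.19 -320.25   42.  ] 0.15234993484500314
pins 140 [ 452.99712246 -330.9018371    42.51528821] [ 591.37552742 -309.65525995   42.51528821] [ 522.18632494 -320.27854853   42.51528821]
stand corners [[ 403.5 -267.    23. ]
 [ 620.1 -234.7   23. ]
 [ 639.3 -362.6   23. ]
 [ 422.  -394.4   23. ]] [ 521.20290912 -314.68850546   23.        ]
holes top [ 459.57560025 -430.81021136  168.6575021 ] [ 598.04897979 -410.19169641  168.6575021 ] [ 528.81229002 -420.50095389  168.6575021 ] 0.14781276977352967
hole mid in tool [ 1.90125148 -0.80832847 41.71309063] tcp [ 530.28361039 -422.70987702  210.33730484]
```

```bash
python3 st.py 523.7 -322.5 150 1.7315
```

```text
pos [ 530.3 -422.7  210.3] rot [-3.1343 -0.0122  1.7264] z [-0.0091  0.0109 -0.9999] F [ 0.2  0.3 -2.8] M [-0.05 -0.    0.  ] open 25.8 q [-0.771  0.578  1.41   0.002  1.167 -0.927]
shift tool [99.3  9.5 61.5] n50 2.3431563100627577 t 13.25 yaw now 1.7264 q [-0.77  0.58  1.41  0.    1.17 -0.93]
tool-z turn -0.00510558347052914
```

Call:
send_rows --plan "33 3 20 -0.005 15; 33 3 20 0 15; 33 3 20 0 15"

```text
t: 13.55
eef_pos: [523.6, -324.2, 152.3]
tcp_rot: [-3.139, -0.006, 1.732]
ft_force: [0.6, -0.5, -3.5]
opening: 0.265
```

```bash
python3 hold.py; python3 st.py 523.7 -322.5 100 1.7315
python3 - <<'E'
from h import *
p=shot('wrist','w5')
im=cv2.imread('pics/w5.png')
cv2.imwrite('pics/w5b.png',cv2.resize(im[140:275,190:450],None,fx=3,fy=3,interpolation=cv2.INTER_CUBIC))
E
```

```text
pos [ 524.1 -324.7  152.9] rot [-3.1383 -0.0066  1.7335] z [-0.0043  0.006  -1.    ] F [ 0.4  0.2 -2.5] M [-0.13 -0.04 -0.04] open 25.6 q [-0.663  0.546  1.643  0.002  0.96  -0.827]
shift tool [ 1.9  0.1 52.9] n50 1.0590911016145343 t 13.75 yaw now 1.7335 q [-0.66  0.55  1.64  0.    0.96 -0.83]
tool-z turn 0.001971125320193501
```

View pics/w5b.png

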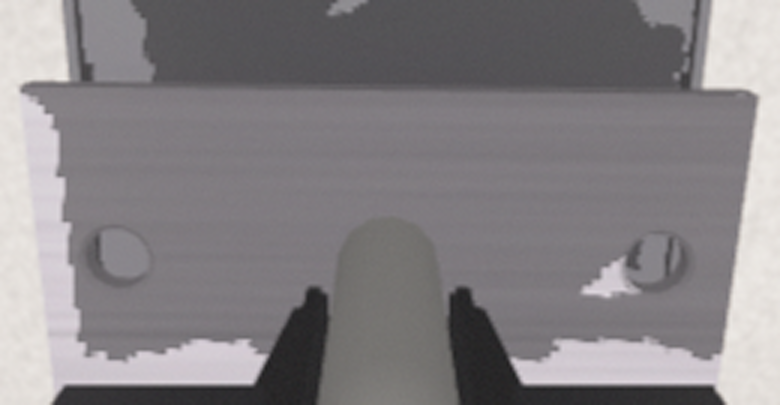

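Call:
send_rows --plan "2 0 48 0 15"

```text
t: 13.9
eef_pos: [527.0, -326.6, 110.6]
tcp_rot: [3.136, 0.004, 1.732]
ft_force: [1.5, -0.7, -4.3]
opening: 0.267
```

```bash
python3 hold.py; python3 st.py 523.7 -322.5 90 1.7315
python3 - <<'E'
from h import *
p=shot('wrist','w6')
im=cv2.imread('pics/w6.png')
cv2.imwrite('pics/w6b.png',cv2.resize(im[140:275,190:450],None,fx=3,fy=3,interpolation=cv2.INTER_CUBIC))
E
```

```text
pos [ 523.8 -324.2  105.7] rot [-3.1384 -0.0063  1.732 ] z [-0.0042  0.0057 -1.    ] F [-0.4 -0.1 -2.9] M [-0.06 -0.02 -0.01] open 25.5 q [-0.662  0.603  1.685  0.003  0.861 -0.825]
shift tool [ 1.6  0.2 15.8] n50 0.3168015742957138 t 14.1 yaw now 1.732 q [-0.66  0.6   1.68  0.    0.86 -0.83]
tool-z turn 0.00046216533829746
```

View pics/w6b.png

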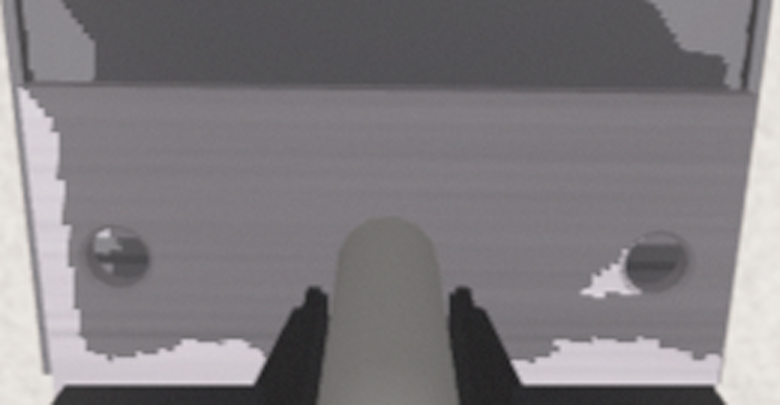

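Run:
```python
from h import *
p=shot('wrist')
a=uncrop(118,257,190,140,3);b=uncrop(656,261,190,140,3)
A,B=pairz(p,a,b);print('holes top',A,B,(A+B)/2)
s=env.state();R=R_of(s['tcp_rot']);print(R.T@((A+B)/2-s['eef_pos']))
for X in [(453,-330.9,42),(591.4,-309.7,42)]:
  for dz in (42,18): 
    u,v=proj(p,(X[0],X[1],dz));print(((u+.5-190)*3-.5,(v+.5-140)*3-.5))
```

```text
holes top [ 454.53242609 -333.2975331    65.6777618 ] [ 592.89887289 -311.97321829   65.6777618 ] [ 523.71564949 -322.6353757    65.6777618 ]
[ 1.72969252 -0.40580639 41.41556999]
(np.float64(138.05875442722075), np.float64(218.97490768506316))
(np.float64(159.40787147912226), np.float64(194.87694555277062))
(np.float64(628.5837857941391), np.float64(223.04780674471266))
(np.float64(608.3829009186447), np.float64(198.60830305737707))
```

Call:
send_rows --plan "2.5 -1 9 0 15"

```text
t: 14.3
eef_pos: [524.1, -323.2, 100.3]
tcp_rot: [3.14, -0.001, 1.732]
ft_force: [-0.2, -0.5, -3.1]
opening: 0.267
```

```bash
python3 hold.py; python3 st.py 522.3 -321.7 90 1.7315
python3 - <<'E'
from h import *
p=shot('wrist','w7')
im=cv2.imread('pics/w7.png')
cv2.imwrite('pics/w7b.png',np.vstack([cv2.resize(im[205:245,205:255],None,fx=9,fy=7,interpolation=cv2.INTER_CUBIC),cv2.resize(im[205:245,385:435],None,fx=9,fy=7,interpolation=cv2.INTER_CUBIC)]))
E
```

```text
pos [ 523.1 -322.1   98.5] rot [-3.1408 -0.0038  1.7321] z [-0.0014  0.0036 -1.    ] F [ 0.4  1.  -3.1] M [-0.16  0.04  0.02] open 25.5 q [-0.66   0.609  1.697  0.003  0.839 -0.823]
shift tool [ 0.5 -0.7  8.5] n50 0.1701429179774152 t 14.5 yaw now 1.7321 q [-0.66  0.61  1.7   0.    0.84 -0.82]
tool-z turn 0.0006068302181994056
```

View pics/w7b.png

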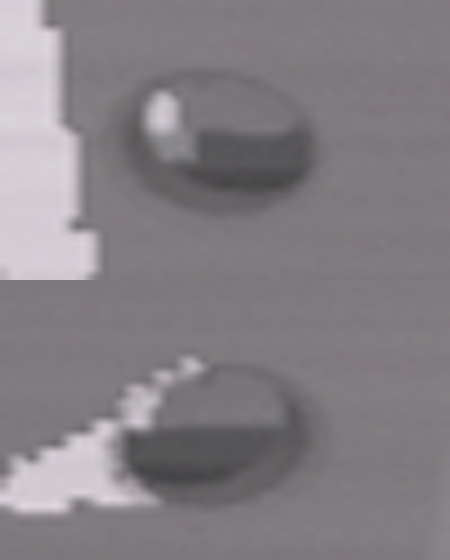

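Call:
send_rows --plan "0.5 -0.7 7 0 15"

```text
t: 14.65
eef_pos: [522.9, -322.1, 92.2]
tcp_rot: [3.141, -0.002, 1.732]
ft_force: [-0.5, 0.3, -2.8]
opening: 0.266
```

```bash
python3 hold.py; python3 st.py 522.3 -321.7 90 1.7315
python3 - <<'E'
from h import *
p=shot('wrist','w8')
im=cv2.imread('pics/w8.png')
cv2.imwrite('pics/w8b.png',np.vstack([cv2.resize(im[205:245,205:255],None,fx=9,fy=7,interpolation=cv2.INTER_CUBIC),cv2.resize(im[205:245,385:435],None,fx=9,fy=7,interpolation=cv2.INTER_CUBIC)]))
E
```

```text
pos [ 522.3 -321.7   91.2] rot [-3.1405 -0.0041  1.7321] z [-0.0018  0.0039 -1.    ] F [-1.1 -0.2 -2.5] M [-0.09  0.05 -0.03] open 25.5 q [-0.661  0.618  1.704  0.003  0.823 -0.824]
shift tool [-0.   0.   1.2] n50 0.02433249458571812 t 14.85 yaw now 1.7321 q [-0.66  0.62  1.7   0.    0.82 -0.82]
tool-z turn 0.0005959301705953379
```

View pics/w8b.png

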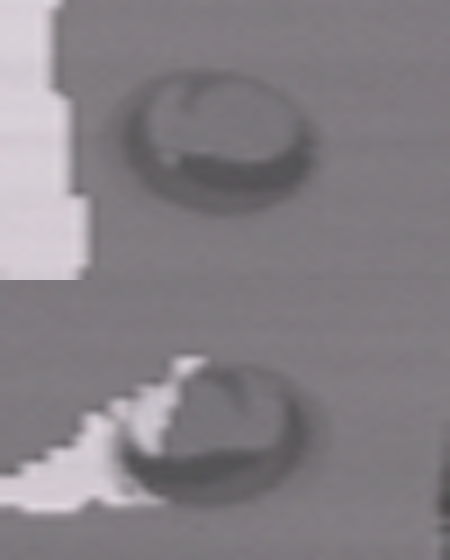

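Call:
send_rows --plan "0 0 5 0 15"

```text
t: 15.0
eef_pos: [522.7, -322.0, 86.8]
tcp_rot: [-3.142, -0.003, 1.732]
ft_force: [-0.2, -0.1, -3.1]
opening: 0.264
```

```bash
python3 hold.py; python3 st.py 522.3 -321.7 80 1.7315
python3 - <<'E'
from h import *
p=shot('wrist','w9')
im=cv2.imread('pics/w9.png')
cv2.imwrite('pics/w9b.png',np.vstack([cv2.resize(im[205:245,205:255],None,fx=9,fy=7,interpolation=cv2.INTER_CUBIC),cv2.resize(im[205:245,385:435],None,fx=9,fy=7,interpolation=cv2.INTER_CUBIC)]))
E
```

```text
pos [ 522.3 -321.7   86.2] rot [-3.1404 -0.0041  1.7321] z [-0.0018  0.0039 -1.    ] F [ 0.4  1.  -1.8] M [-0.12  0.04  0.01] open 25.7 q [-0.661  0.624  1.708  0.003  0.813 -0.824]
shift tool [-0.  -0.   6.2] n50 0.12331967291399723 t 15.2 yaw now 1.7321 q [-0.66  0.62  1.71  0.    0.81 -0.82]
tool-z turn 0.0006075188782013186
```

View pics/w9b.png

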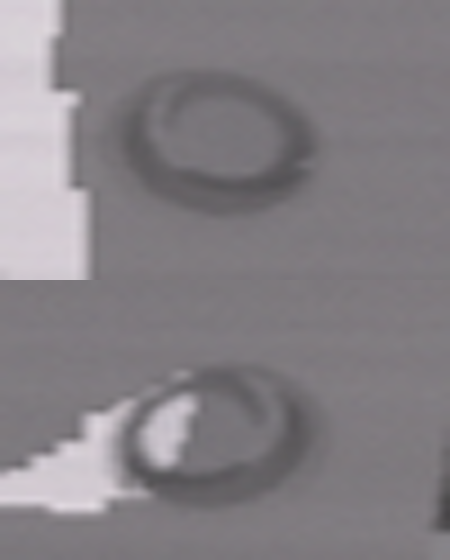

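Call:
send_rows --plan "0 0 6 0 15"

```text
t: 15.35
eef_pos: [522.7, -322.0, 80.8]
tcp_rot: [3.142, -0.003, 1.732]
ft_force: [-0.3, 0.3, -3.1]
opening: 0.268
```

```bash
python3 hold.py; python3 st.py 522.3 -321.7 68 1.7315
```

```text
pos [ 522.3 -321.6   80.1] rot [-3.1403 -0.0043  1.7321] z [-0.002   0.0041 -1.    ] F [ 0.1 -0.1 -2.6] M [-0.12  0.01 -0.02] open 25.5 q [-0.661  0.633  1.712  0.003  0.801 -0.824]
shift tool [-0.1  0.  12.1] n50 0.2410488092400599 t 15.55 yaw now 1.7321 q [-0.66  0.63  1.71  0.    0.8  -0.82]
tool-z turn 0.0006076171248294848
```

Call:
send_rows --plan "0 0 6 0 15"

```text
t: 15.65
eef_pos: [522.6, -321.9, 74.5]
tcp_rot: [-3.141, -0.003, 1.732]
ft_force: [0.9, -0.3, -3.8]
opening: 0.267
```

```bash
python3 hold.py; python3 st.py 522.3 -321.7 68 1.7315
python3 - <<'E'
from h import *
p=shot('wrist','w10')
im=cv2.imread('pics/w10.png')
cv2.imwrite('pics/w10b.png',np.vstack([cv2.resize(im[205:245,205:255],None,fx=9,fy=7,interpolation=cv2.INTER_CUBIC),cv2.resize(im[205:245,385:435],None,fx=9,fy=7,interpolation=cv2.INTER_CUBIC)]))
E
```

```text
pos [ 522.2 -321.6   73.8] rot [-3.14   -0.0046  1.7321] z [-0.0023  0.0043 -1.    ] F [ 0.2 -0.  -2.7] M [-0.08  0.04 -0.  ] open 25.7 q [-0.661  0.641  1.716  0.003  0.789 -0.824]
shift tool [-0.2  0.1  5.8] n50 0.11662346660084007 t 15.85 yaw now 1.7321 q [-0.66  0.64  1.72  0.    0.79 -0.82]
tool-z turn 0.0005894158368251468
```

View pics/w10b.png

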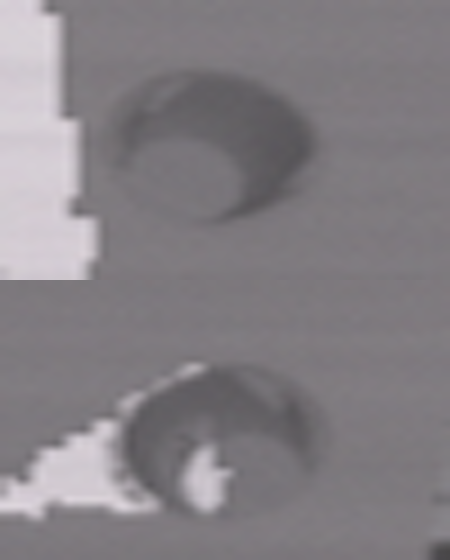

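Pins protrude through both holes with no side force. Lower the rest.

Call:
send_rows --plan "0 0 4 0 15"

```text
t: 16.0
eef_pos: [522.5, -321.8, 70.4]
tcp_rot: [-3.141, -0.004, 1.732]
ft_force: [0.8, -0.1, -2.7]
opening: 0.271
```

```bash
python3 hold.py; python3 st.py 522.3 -321.7 68 1.7315
```

```text
pos [ 522.2 -321.6   69.8] rot [-3.14   -0.0046  1.7321] z [-0.0023  0.0043 -1.    ] F [ 0.6  0.3 -3.1] M [-0.08  0.04 -0.01] open 25.2 q [-0.66   0.647  1.718  0.003  0.781 -0.824]
shift tool [-0.2  0.1  1.8] n50 0.03707451796688718 t 16.2 yaw now 1.7321 q [-0.66  0.65  1.72  0.    0.78 -0.82]
tool-z turn 0.0006286253087322002
```

Call:
send_rows --plan "0 0 3 0 15"

```text
t: 16.3
eef_pos: [522.4, -321.7, 67.1]
tcp_rot: [-3.141, -0.004, 1.732]
ft_force: [0.1, 0.8, -3.3]
opening: 0.265
```

```bash
python3 hold.py; python3 st.py 522.3 -321.7 66 1.7315
```

```text
pos [ 522.2 -321.5   66.8] rot [-3.1399 -0.0047  1.7321] z [-0.0024  0.0044 -1.    ] F [ 0.4 -0.4 -2.5] M [-0.06  0.06  0.01] open 25.4 q [-0.66   0.651  1.72   0.003  0.775 -0.824]
shift tool [-0.2  0.1  0.8] n50 0.016000788052490306 t 16.5 yaw now 1.7321 q [-0.66  0.65  1.72  0.    0.78 -0.82]
tool-z turn 0.0006378706206673357
```

Call:
send_rows --plan "0 0 2 0 15"

```text
t: 16.6
eef_pos: [522.1, -321.4, 65.3]
tcp_rot: [-3.14, -0.005, 1.732]
ft_force: [-5.8, 7.3, 29.2]
opening: 0.267
```

```bash
python3 hold.py; python3 st.py 522.3 -321.7 66 1.7315
```

```text
pos [ 522.1 -321.5   65.5] rot [-3.1401 -0.0045  1.7321] z [-0.0022  0.0042 -1.    ] F [-3.5  3.2  5.8] M [ 0.24  0.46 -0.08] open 25.5 q [-0.66   0.652  1.721  0.003  0.772 -0.824]
shift tool [-0.3  0.1 -0.5] n50 0.01188070451605319 t 16.8 yaw now 1.7321 q [-0.66  0.65  1.72  0.    0.77 -0.82]
tool-z turn 0.000635410666214753
```

Call:
send_rows --plan "0 0 2 0 15"

```text
t: 16.9
eef_pos: [522.1, -321.4, 65.3]
tcp_rot: [-3.141, -0.004, 1.732]
ft_force: [-9.3, 6.6, 30.1]
opening: 0.27
```

```bash
python3 hold.py; python3 st.py 522.3 -321.7 66 1.7315
```

```text
pos [ 522.1 -321.4   65.4] rot [-3.1408 -0.0037  1.7323] z [-0.0014  0.0035 -1.    ] F [-6.1  4.8 17.3] M [ 0.52  1.04 -0.07] open 25.4 q [-0.66   0.652  1.722  0.003  0.77  -0.824]
shift tool [-0.3  0.1 -0.6] n50 0.014411751892191007 t 17.1 yaw now 1.7323 q [-0.66  0.65  1.72  0.    0.77 -0.82]
tool-z turn 0.0007835412921344265
```

Call:
send_rows --plan "0 0 -0.5 0 60; 0 0 0 0 60; 0 0 0 0 60; 0 0 0 0 60; 0 0 0 0 60"

```text
t: 17.6
eef_pos: [522.8, -321.9, 67.0]
tcp_rot: [3.14, -0.002, 1.732]
ft_force: [-0.5, 0.1, -0.9]
opening: 0.608
```

Call:
send_rows --plan "0 0 -20 0 60; 0 0 -45 0 60; 0 0 -45 0 60; 0 0 -45 0 90; 0 0 -45 0 90; 0 0 20 0 90"

```text
t: 18.2
eef_pos: [523.1, -322.7, 254.2]
tcp_rot: [3.141, -0.002, 1.732]
ft_force: [0.5, 0.2, -0.9]
opening: 0.824
```

```bash
python3 hold.py; python3 st.py
python3 - <<'E'
from h import *
p=shot('wrist','w11')
E
```

```text
pos [ 520.4 -320.7  245.3] rot [-3.1313 -0.0139  1.7319] z [-0.0124  0.0121 -0.9998] F [-0.2  0.8  0.2] M [-0.06  0.03  0.02] open 88.9 q [-0.661  0.45   1.544  0.002  1.165 -0.823]
```

View pics/w11.png

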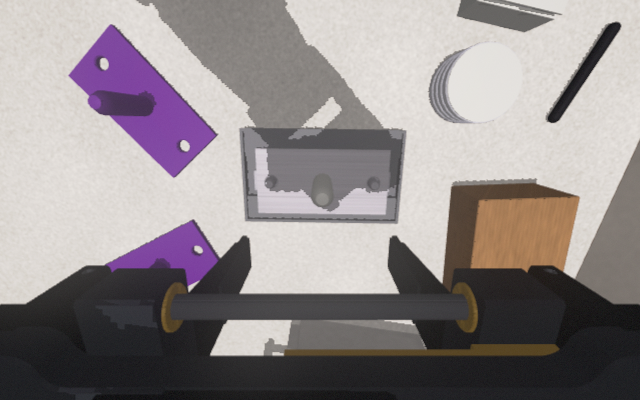

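Call:
send_rows --plan "49 2 0 0 90; 49 2 0 0 90; 49 2 0 0 90; 49 2 0 0 90; 49 2 0 0 90; 49 2 0 0 90; 49 2 0 0 90; 49 2 0 0 90"

```text
t: 19.25
eef_pos: [472.6, 73.1, 247.4]
tcp_rot: [-3.125, -0.017, 1.722]
ft_force: [0.7, -0.4, 0.6]
opening: 0.949
```

Call:
send_rows --plan "49 2 0 0 90; 49 2 0 0 90; 49 2 0 0 90; 45 2 0 0 90; 0 0 0 0.145 90; 0 0 0 0.145 90; 0 0 0 0.145 90; 0 0 0 0.145 90"

```text
t: 20.05
eef_pos: [447.3, 276.0, 248.3]
tcp_rot: [-3.113, -0.0, 1.133]
ft_force: [-0.4, -0.3, -0.6]
opening: 0.948
```

Call:
send_rows --plan "0 0 0 0.145 90; 0 0 0 0.145 90; 0 0 0 0.145 90; 0 0 0 0.145 90; 0 0 0 0.145 90; 0 0 0 0.145 90; 0 0 0 0.07 90"

```text
t: 20.75
eef_pos: [447.0, 276.2, 245.6]
tcp_rot: [-3.127, 0.032, 0.157]
ft_force: [0.3, -0.3, 0.4]
opening: 0.948
```

```bash
python3 hold.py; python3 st.py 450 263 250 0.21
python3 - <<'E'
from h import *
p=shot('wrist','w12')
for t in ['bottle_mid','bottle_mouth','cradle']:
    print(t,[(b['bbox'],round(b['confidence'],2)) for b in boxes_of(t,p)])
E
```

```text
pos [447.  276.2 245.7] rot [-3.1267  0.0311  0.1649] z [-0.0331  0.0096 -0.9994] F [ 0.4 -0.1 -0.2] M [-0.07  0.15 -0.01] open 90.2 q [0.416 0.326 1.746 0.025 1.097 1.811]
shift tool [ 0.6 13.4 -4.5] n50 0.28322712501211444 t 20.95 yaw now 0.1649 q [0.42 0.33 1.75 0.02 1.1  1.81]
tool-z turn -0.045122724714960594
bottle_mid [([310.2, 86.3, 51.1, 120.8], 0.65)]
bottle_mouth [([310.6, 88.1, 53.5, 117.2], 0.94)]
cradle [([293.1, 94.6, 77.0, 116.0], 0.61), ([311.3, 83.4, 52.0, 122.0], 0.24)]
```

View pics/w12.png

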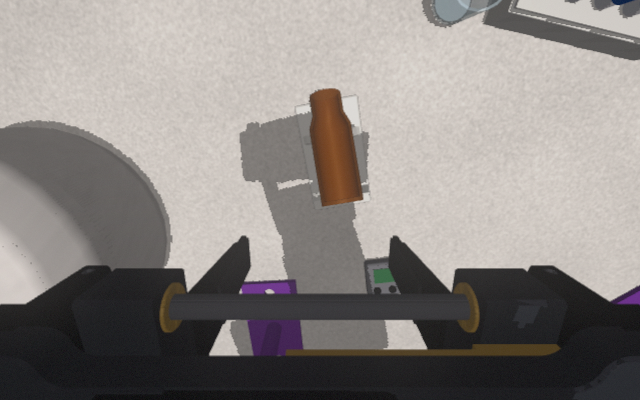

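Run:
```python
from h import *
p=shot('wrist'); 
im=cv2.imread('pics/w12.png')
cv2.imwrite('pics/w12b.png',cv2.resize(im[75:220,270:400],None,fx=4,fy=4,interpolation=cv2.INTER_CUBIC))
r=regions_of('bottle_mid',p)
if r:
    m=r[0]['pixels'];ys,xs=np.nonzero(m);print(r[0]['bbox'],r[0]['confidence'])
    for y in range(ys.min(),ys.max(),8): print(y,xs[ys==y].min(),xs[ys==y].max(),end='; ')
M=onz(p,326,92,40);B=onz(p,341,203,72);print(M,B,np.arctan2(*(M-B)[[1,0]]),np.linalg.norm((M-B)[:2]))
```

```text
[310.8, 84.6, 49.7, 119.8] 0.75
87 330 331; 95 311 341; 103 311 342; 111 312 343; 119 312 349; 127 310 351; 135 311 353; 143 312 354; 151 313 355; 159 315 356; 167 316 358; 175 317 359; 183 319 361; 191 320 363; 199 321 363; [551.8607934  287.92104159  40.        ] [426.9016901  247.83885925  72.        ] 0.3103943767869127 131.23017503280687
```

View pics/w12b.png

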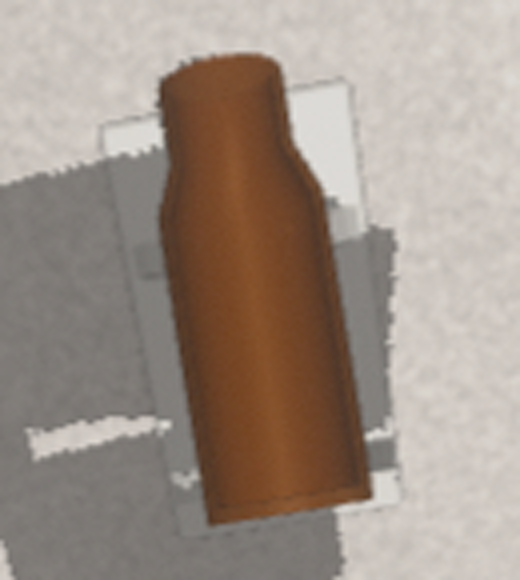

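Run:
```python
from h import *
p=shot('wrist'); t=shot('top'); s=shot('scene')
m=uncrop(221,80,270,75,4); b=uncrop(291,510,270,75,4)
M=onz(p,*m,40);B=onz(p,*b,72);yaw=np.arctan2(*(M-B)[[1,0]]);print(M,B,yaw,np.linalg.norm((M-B)))
u=(M-B)/np.linalg.norm(M-B)
for d in (28,32,47.5): print(d,B+u*d)
for n,q in (('top',t),('scene',s)):
    print(n,[proj(q,X).round(1) for X in (M,B)])
    im=cv2.cvtColor(q['image'],cv2.COLOR_RGB2BGR);c=proj(q,(M+B)/2).astype(int);x,y=c-30
    for X in (M,B): cv2.circle(im,tuple(proj(q,X).round().astype(int)),1,(0,255,0),-1)
    cv2.imwrite(f'pics/b_{n}.png',cv2.resize(im[y:y+60,x:x+60],None,fx=7,fy=7,interpolation=cv2.INTER_NEAREST))
a=cv2.imread('pics/b_top.png');b=cv2.imread('pics/b_scene.png');cv2.imwrite('pics/b2.png',np.hstack([a,b])[:, :800])
go([450,258,250],yaw)
```

```text
[548.76305725 288.71585108  40.        ] [428.29665684 246.37974538  72.        ] 0.33795261589500597 131.63775853542546
28 [453.92045391 255.38484371  65.19344229]
32 [457.58099635 256.67128633  64.22107691]
47.5 [471.7655983  261.65625148  60.45316103]
top [array([205. , 177.1]), array([211.4, 211.8])]
scene [array([412.7, 138.4]), array([374.8, 125.6])]
shift tool [-0.1 18.4 -4.3] n50 0.3770002871715139 t 21.4 yaw now 0.1626 q [0.42 0.33 1.75 0.02 1.1  1.81]
tool-z turn -0.17530544694173278
```

View pics/b2.png

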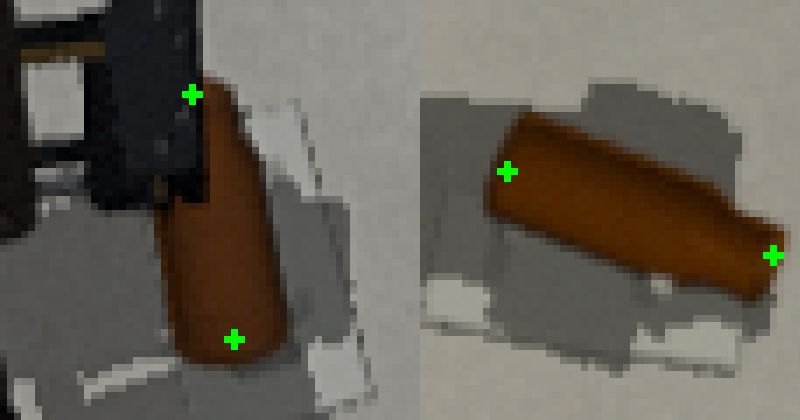

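Call:
send_rows --plan "0 18 0 -0.09 90; 0 0 0 -0.085 90"

```text
t: 21.6
eef_pos: [449.9, 258.2, 245.7]
tcp_rot: [-3.121, 0.027, 0.343]
ft_force: [0.8, -0.7, -0.6]
opening: 0.946
```

```bash
python3 hold.py; python3 st.py 456 256.2 135 0.338
```

```text
pos [449.8 259.3 245.8] rot [-3.1213  0.0272  0.3376] z [-0.0324  0.0102 -0.9994] F [ 0.6 -1.1  0.2] M [-0.07  0.1  -0.  ] open 90.3 q [0.384 0.317 1.76  0.024 1.091 1.606]
shift tool [  7.8   7.2 110.5] n50 2.2194414112098735 t 21.8 yaw now 0.3376 q [0.38 0.32 1.76 0.02 1.09 1.61]
tool-z turn -0.00043619451232235207
```

Call:
send_rows --plan "3 3 37 0 90; 2 2 37 0 90; 2 2 37 0 90"

```text
t: 22.1
eef_pos: [458.0, 258.1, 136.4]
tcp_rot: [-3.121, 0.015, 0.332]
ft_force: [1.2, 0.8, -1.0]
opening: 0.952
```

```bash
python3 hold.py; python3 st.py 456 256.2 46 0.338
python3 - <<'E'
from h import *
p=shot('wrist','w13')
im=cv2.imread('pics/w13.png')
for X in [(548.8,288.7,40),(428.3,246.4,72),(456,256.2,64.7)]: print(proj(p,X)); cv2.circle(im,tuple(proj(p,X).round().astype(int)),2,(0,255,0),-1)
cv2.imwrite('pics/w13.png',im)
E
```

```text
pos [457.9 258.  137.6] rot [-3.1209  0.0181  0.3328] z [-0.0238  0.0137 -0.9996] F [-0.1  0.   0.4] M [-0.08  0.15 -0.  ] open 90.2 q [0.376 0.454 1.878 0.029 0.827 1.594]
shift tool [-0.7  3.  91.6] n50 1.832515830991788 t 22.3 yaw now 0.3328 q [0.38 0.45 1.88 0.03 0.83 1.59]
tool-z turn -0.005242686105170868
[321.77772688  99.4750588 ]
[321.81190058 249.79370519]
[321.72244392 216.22574717]
```

View pics/w13.png

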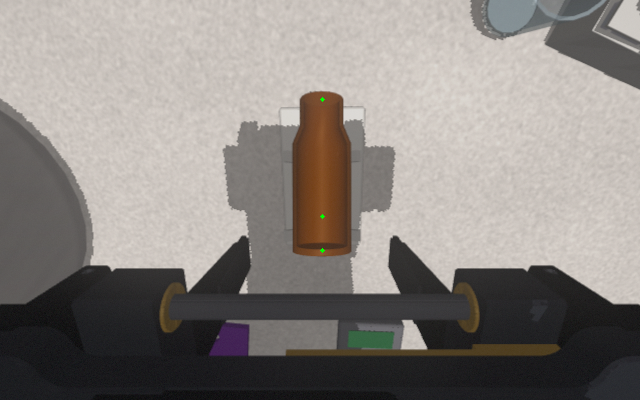

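Call:
send_rows --plan "0 3 45 0 90"

```text
t: 22.45
eef_pos: [461.8, 257.7, 98.6]
tcp_rot: [-3.12, 0.004, 0.333]
ft_force: [1.6, 0.7, -1.8]
opening: 0.945
```

```bash
python3 hold.py; python3 st.py 456 256.2 46 0.338
```

```text
pos [458.7 256.2  94.9] rot [-3.1208  0.0156  0.3328] z [-0.0216  0.0146 -0.9997] F [-0.4  0.1  0.8] M [-0.1   0.14  0.01] open 89.9 q [0.372 0.517 1.917 0.032 0.723 1.586]
shift tool [-1.7  0.1 48.9] n50 0.9790954311285166 t 22.65 yaw now 0.3328 q [0.37 0.52 1.92 0.03 0.72 1.59]
tool-z turn -0.0052125809192942185
```

Call:
send_rows --plan "-0.5 0 46 0 90"

```text
t: 22.75
eef_pos: [461.0, 258.4, 54.4]
tcp_rot: [-3.12, 0.004, 0.333]
ft_force: [0.8, 1.1, -0.4]
opening: 0.946
```

```bash
python3 hold.py; python3 st.py 456 256.2 46 0.338
```

```text
pos [457.7 257.   50.6] rot [-3.1207  0.0152  0.3329] z [-0.0212  0.0148 -0.9997] F [-0.3  0.7  0.8] M [-0.05  0.11 -0.05] open 89.9 q [0.375 0.588 1.948 0.037 0.62  1.582]
shift tool [-1.8  0.3  4.6] n50 0.09895628404709972 t 22.95 yaw now 0.3329 q [0.37 0.59 1.95 0.04 0.62 1.58]
tool-z turn -0.00514115522121017
```

Call:
send_rows --plan "-1.5 0.3 5 0 90; 0 0 1 0 40; 0 0 0.5 0 40; 0 0 0.5 0 40; 0 0 0.5 0 40; 0 0 0.5 0 40; 0 0 0.5 0 40; 0 0 0.5 0 40"

```text
t: 23.75
eef_pos: [458.7, 257.9, 48.5]
tcp_rot: [-3.12, 0.006, 0.333]
ft_force: [-2.8, -1.1, 11.7]
opening: 0.517
```

```bash
python3 hold.py; python3 st.py 456 256.2 46 0.338
```

```text
pos [458.7 257.9  48.6] rot [-3.1196  0.0057  0.3326] z [-0.0125  0.0189 -0.9997] F [-2.4 -0.1  9.1] M [-0.09  0.54 -0.02] open 49.1 q [0.375 0.59  1.953 0.039 0.604 1.581]
shift tool [-3.1  0.8  2.6] n50 0.08264702732398281 t 23.95 yaw now 0.3326 q [0.38 0.59 1.95 0.04 0.6  1.58]
tool-z turn -0.00544594429623535
```

Call:
send_rows --plan "0 0 -15 0 40; 0 0 -30 0 40; 0 0 -30 0 40; 0 0 -30 0 40; 0 0 -30 0 40; 0 0 -20 0 40"

```text
t: 24.55
eef_pos: [458.6, 253.9, 204.9]
tcp_rot: [-3.12, 0.017, 0.333]
ft_force: [-0.1, 0.8, -2.5]
opening: 0.524
```

```bash
python3 hold.py; python3 st.py 456 256.2 46 0.338
python3 - <<'E'
from h import *
p=shot('wrist','w14');p=shot('scene','s14')
im=cv2.imread('pics/s14.png');cv2.imwrite('pics/s14c.png',cv2.resize(im[60:200,300:480],None,fx=4,fy=4))
E
```

```text
pos [458.1 253.8 202.4] rot [-3.1204  0.0185  0.3327] z [-0.0244  0.0139 -0.9996] F [-0.8  0.3 -1.5] M [-0.09  0.2   0.03] open 49.8 q [0.368 0.368 1.811 0.026 0.981 1.592]
shift tool [  1.7   0.3 156.4] n50 3.128816045933546 t 24.75 yaw now 0.3327 q [0.37 0.37 1.81 0.03 0.98 1.59]
tool-z turn -0.005321668441235161
```

View pics/w14.png

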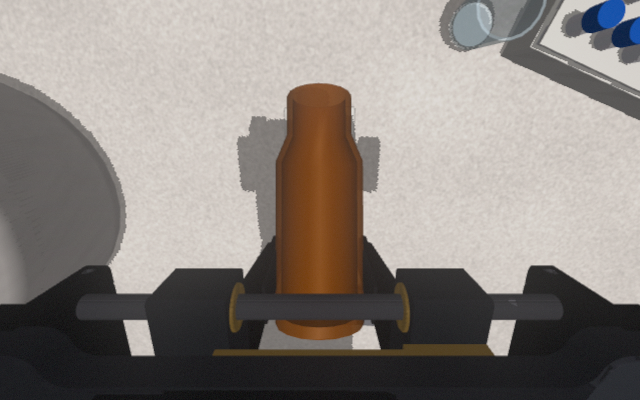

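View pics/s14c.png

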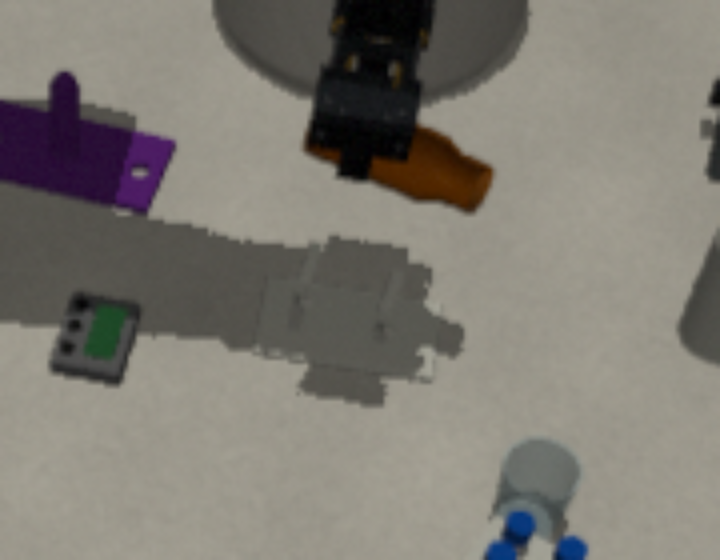

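Call:
send_rows --plan "-4 20 0 0 40; -9 38 0 0 40; -9 38 0 0 40; -9 38 0 0 40; -9 38 0 0 40; -3 19 0 0 40"

```text
t: 25.45
eef_pos: [477.2, 54.7, 190.2]
tcp_rot: [-3.117, 0.033, 0.339]
ft_force: [0.5, -0.2, -2.2]
opening: 0.524
```

```bash
python3 hold.py; python3 st.py 480 60 45 0.338
```

```text
pos [477.3  57.1 190.7] rot [-3.1173  0.0326  0.3391] z [-0.0388  0.0121 -0.9992] F [-0.2  0.1 -2.8] M [-0.09  0.16  0.01] open 49.6 q [-0.025  0.332  1.91   0.014  0.939  1.199]
shift tool [  8.2   1.7 145.5] n50 2.9143810143197375 t 25.65 yaw now 0.3391 q [-0.02  0.33  1.91  0.01  0.94  1.2 ]
tool-z turn 0.0010960537844448837
```

Call:
send_rows --plan "0 0 35 0 40; 0 0 36 0 40; 0 0 36 0 40; 0 0 36 0 40"

```text
t: 26.05
eef_pos: [474.1, 63.4, 46.6]
tcp_rot: [-3.12, 0.023, 0.344]
ft_force: [0.5, -0.4, -1.6]
opening: 0.522
```

```bash
python3 hold.py; python3 st.py 480 60 40 0.338
python3 - <<'E'
from h import *
p=shot('wrist','w15');p=shot('scene','s15')
im=cv2.imread('pics/s15.png');cv2.imwrite('pics/s15c.png',cv2.resize(im[100:240,260:440],None,fx=4,fy=4))
E
```

```text
pos [474.4  62.9  48.2] rot [-3.1197  0.025   0.3433] z [-0.0309  0.0122 -0.9994] F [ 1.3  0.3 -1.5] M [-0.1   0.08 -0.04] open 49.8 q [-0.013  0.555  2.051  0.022  0.567  1.196]
shift tool [4.5 4.8 8. ] n50 0.20680370023615818 t 26.25 yaw now 0.3433 q [-0.01  0.56  2.05  0.02  0.57  1.2 ]
tool-z turn 0.005277420570774183
```

View pics/s15c.png

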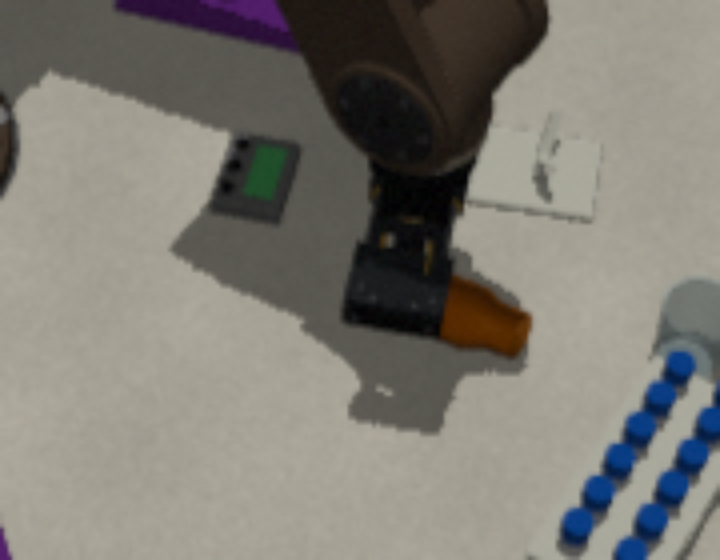

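Call:
send_rows --plan "0 0 1 0 48; 0 0 0.5 0 48; 0 0 0.5 0 49; 0 0 0.5 0 49; 0 0 0.5 0 49.5; 0 0 0.5 0 49.5"

```text
t: 26.95
eef_pos: [477.4, 62.7, 50.5]
tcp_rot: [-3.124, 0.014, 0.343]
ft_force: [0.2, 0.5, -2.0]
opening: 0.527
```

```bash
python3 st.py
python3 - <<'E'
from h import *
p=shot('wrist','w16');
E
```

```text
pos [477.4  62.7  50.5] rot [-3.124   0.0135  0.3427] z [-0.0187  0.0121 -0.9998] F [ 0.2  0.5 -2. ] M [-0.14  0.22 -0.  ] open 50.1 q [-0.013  0.55   2.05   0.022  0.56   1.196]
```

View pics/w16.png

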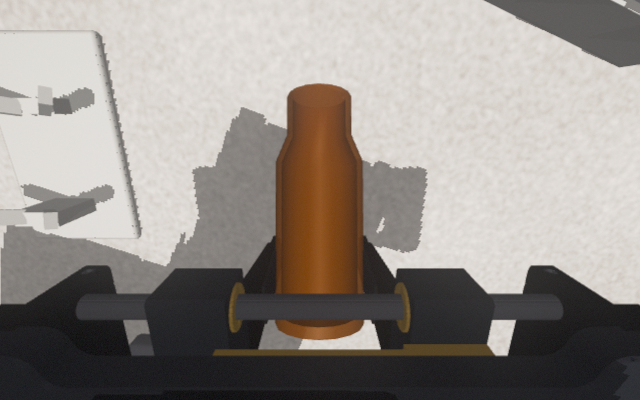

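Call:
send_rows --plan "0 0 2 0 50; 0 0 1 0 50; 0 0 1 0 50.5; 0 0 1 0 50.5; 0 0 1 0 51; 0 0 1 0 51"

```text
t: 27.6
eef_pos: [477.0, 62.8, 42.6]
tcp_rot: [-3.124, 0.015, 0.343]
ft_force: [0.0, -0.1, -0.3]
opening: 0.532
```

```bash
python3 st.py
python3 - <<'E'
from h import *
p=shot('wrist','w17');
E
```

```text
pos [477.   62.8  42.6] rot [-3.1236  0.0146  0.3425] z [-0.0198  0.0121 -0.9997] F [ 0.  -0.1 -0.3] M [-0.11  0.21 -0.01] open 50.6 q [-0.013  0.565  2.055  0.023  0.541  1.195]
```

View pics/w17.png

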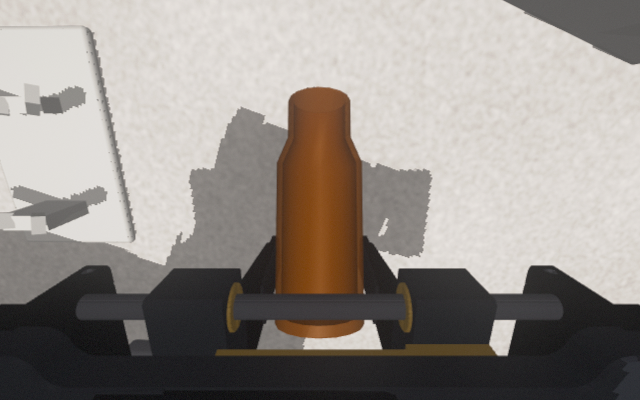

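Call:
send_rows --plan "0 0 -8 0 51; 0 0 -8 0 51; 0 0 -8 0 51"

```text
t: 27.95
eef_pos: [477.4, 62.5, 67.7]
tcp_rot: [-3.123, 0.015, 0.343]
ft_force: [-0.1, 0.6, -0.0]
opening: 0.535
```

```bash
python3 hold.py; python3 st.py
python3 - <<'E'
from h import *
p=shot('wrist','w18');
E
```

```text
pos [477.5  62.4  67.2] rot [-3.1235  0.0148  0.3425] z [-0.02    0.0121 -0.9997] F [-0.1 -0.1 -0.4] M [-0.09  0.13  0.01] open 50.5 q [-0.014  0.52   2.038  0.021  0.603  1.197]
```

View pics/w18.png

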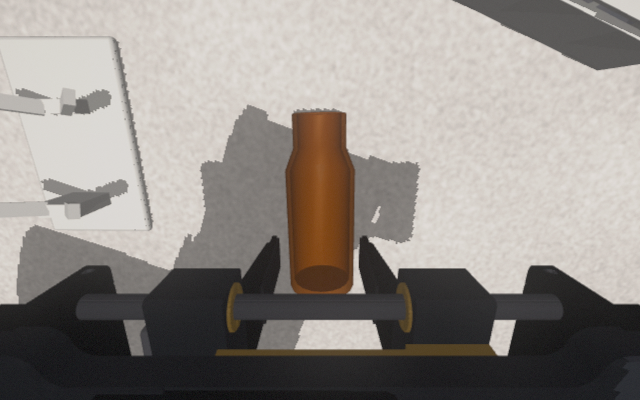

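Run:
```python
from h import *
p=shot('wrist')
r=regions_of('bottle_mid',p)
print([(x['bbox'],x['confidence']) for x in r])
for z in (26,):
  M=onz(p,319.5,112,26);B=onz(p,321.5,290,26);print(M,B,np.linalg.norm(M-B),np.arctan2(*(M-B)[[1,0]]))
# check width at body: cols 288-354 at row 190
a=onz(p,287,180,26);b=onz(p,355,180,26);print(np.linalg.norm(a-b))
t=shot('scene','s19');im=cv2.imread('pics/s19.png')
for X in (M,B): cv2.circle(im,tuple(proj(t,X).round().astype(int)),1,(0,255,0),-1)
cv2.imwrite('pics/s19c.png',cv2.resize(im[120:220,320:440],None,fx=5,fy=5,interpolation=cv2.INTER_NEAREST))
```

```text
[([287.9, 109.0, 65.6, 185.2], 0.79)]
[558.38096903  91.47018869  26.        ] [424.47376037  42.08029653  26.        ] 142.7252674796241 0.35335630568679
50.399293115461376
```

View pics/s19c.png

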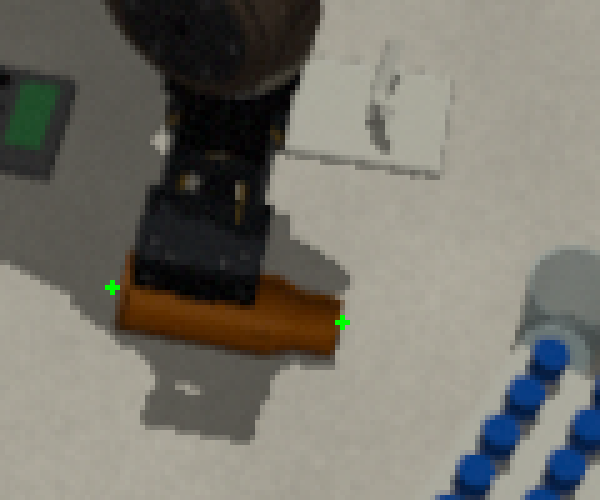

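Call:
send_rows --plan "-24 0 0 -0.01 90; -24 0 0 0 90; 0 0 0 0 90; 0 0 0 0 90"

```text
t: 28.75
eef_pos: [431.0, 45.8, 66.5]
tcp_rot: [-3.122, 0.017, 0.353]
ft_force: [0.2, -0.5, 0.3]
opening: 0.817
```

```bash
python3 hold.py; python3 st.py 433.5 45.5 7 0.353
python3 - <<'E'
from h import *
p=shot('wrist','w20');
E
```

```text
pos [431.2  46.   66.4] rot [-3.1224  0.0167  0.3537] z [-0.0223  0.0122 -0.9997] F [-0.1  0.6  0.8] M [-0.06  0.12  0.  ] open 89.0 q [-0.053  0.479  2.15   0.022  0.536  1.145]
shift tool [ 3.   2.4 59.3] n50 1.189156103705077 t 28.95 yaw now 0.3537 q [-0.05  0.48  2.15  0.02  0.54  1.15]
tool-z turn 0.0007349676937851157
```

View pics/w20.png

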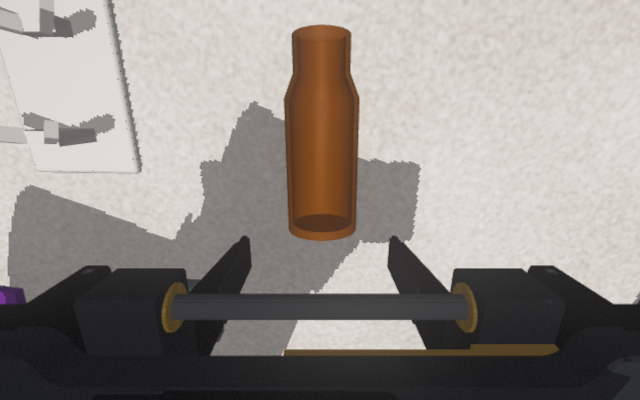

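Run:
```python
from h import *
p=shot('wrist')
a=onz(p,289.5,229,26);b=onz(p,356,229,26);m=onz(p,292,34,26);n=onz(p,351,34,26)
print(a,b,np.linalg.norm(a-b),np.linalg.norm(m-n)); B=(a+b)/2;M=(m+n)/2;print(B,M,np.linalg.norm(B-M),np.arctan2(*(M-B)[[1,0]]))
print(onz(p,322,239,0),onz(p,322,239,52),onz(p,321,25,45))
```

```text
[421.88760606  67.86984651  26.        ] [440.22178758  19.27274358  26.        ] 51.940548951201684 37.56726685026548
[431.05469682  43.57129504  26.        ] [556.57042109  91.09407895  26.        ] 134.21107268233118 0.3619407277093991
[411.54191681  37.17669611   0.        ] [434.18098733  44.99371706  52.        ] [556.89266865  91.23568518  45.        ]
```

Call:
send_rows --plan "1.5 2 40 -0.008 90"

```text
t: 29.15
eef_pos: [434.8, 45.2, 28.6]
tcp_rot: [-3.125, 0.01, 0.362]
ft_force: [0.7, 0.2, -0.6]
opening: 0.95
```

```bash
python3 hold.py; python3 st.py 432.5 44.5 8 0.36
```

```text
pos [431.8  45.2  26.3] rot [-3.1212  0.0189  0.3616] z [-0.0248  0.0124 -0.9996] F [-0.5 -0.3  0.2] M [-0.1   0.21 -0.02] open 90.0 q [-0.055  0.563  2.173  0.026  0.43   1.13 ]
shift tool [ 0.7  1.3 18.3] n50 0.3671557950471723 t 29.35 yaw now 0.3616 q [-0.05  0.56  2.17  0.03  0.43  1.13]
tool-z turn 0.0015636873844111498
```

Call:
send_rows --plan "1 1.2 18 0 90"

```text
t: 29.45
eef_pos: [433.9, 44.7, 10.4]
tcp_rot: [-3.123, 0.016, 0.362]
ft_force: [0.9, 0.2, 0.5]
opening: 0.947
```

```bash
python3 hold.py; python3 st.py 432.5 44.5 8 0.36
```

```text
pos [433.   44.7   9.4] rot [-3.1215  0.0183  0.3616] z [-0.0242  0.0123 -0.9996] F [ 0.6  0.2 -0.2] M [-0.07  0.11  0.05] open 89.8 q [-0.056  0.6    2.18   0.029  0.386  1.126]
shift tool [-0.5  0.1  1.4] n50 0.02955623943988093 t 29.65 yaw now 0.3616 q [-0.06  0.6   2.18  0.03  0.39  1.13]
tool-z turn 0.0015599160627690623
```

Call:
send_rows --plan "0 0 1 0 40; 0 0 0.5 0 40; 0 0 0.5 0 40; 0 0 0.5 0 40; 0 0 0.5 0 40; 0 0 0.5 0 40; 0 0 0.5 0 48"

```text
t: 30.35
eef_pos: [434.0, 44.8, 8.9]
tcp_rot: [-3.123, 0.014, 0.362]
ft_force: [-2.5, -0.8, 16.3]
opening: 0.542
```

```bash
python3 hold.py; python3 st.py 432.5 44.5 8 0.36
```

```text
pos [434.   44.8   9. ] rot [-3.1234  0.0138  0.3616] z [-0.0194  0.0121 -0.9997] F [-2.1 -1.2 11. ] M [-0.12  0.44  0.06] open 51.3 q [-0.056  0.601  2.181  0.03   0.38   1.126]
shift tool [-1.5 -0.2  1. ] n50 0.035797435321596106 t 30.55 yaw now 0.3616 q [-0.06  0.6   2.18  0.03  0.38  1.13]
tool-z turn 0.0016240473425819246
```

Call:
send_rows --plan "0 0 -8 0 48; 0 0 -10 0 48; 1 0 -10 0 48"

```text
t: 30.85
eef_pos: [434.5, 44.9, 37.6]
tcp_rot: [-3.122, 0.017, 0.362]
ft_force: [-0.4, -0.6, -1.8]
opening: 0.54
```

```bash
python3 hold.py; python3 st.py
python3 - <<'E'
from h import *
p=shot('wrist','w21');
E
```

```text
pos [434.8  44.8  37.2] rot [-3.1226  0.0158  0.3616] z [-0.0215  0.0122 -0.9997] F [-0.5  0.3 -1.4] M [-0.1   0.27 -0.  ] open 51.3 q [-0.056  0.542  2.162  0.025  0.46   1.132]
```

View pics/w21.png

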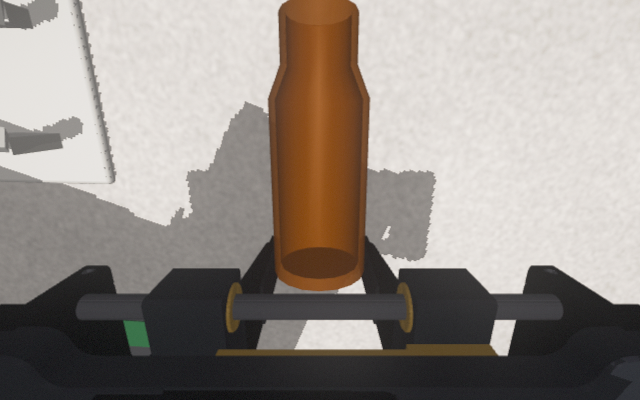

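Call:
send_rows --plan "0 0 1 0 49; 0 0 0.5 0 49; 0 0 0.5 0 49.5; 0 0 0.5 0 49.5; 0 0 0.5 0 50; 0 0 0.5 0 50"

```text
t: 31.7
eef_pos: [433.7, 44.9, 31.9]
tcp_rot: [-3.121, 0.019, 0.362]
ft_force: [0.2, -0.5, -2.7]
opening: 0.536
```

```bash
python3 st.py
python3 - <<'E'
from h import *
p=shot('wrist','w22');
E
```

```text
pos [433.7  44.9  31.9] rot [-3.1212  0.019   0.3617] z [-0.0249  0.0124 -0.9996] F [ 0.2 -0.5 -2.7] M [-0.15  0.24  0.  ] open 51.0 q [-0.055  0.553  2.166  0.025  0.449  1.131]
```

View pics/w22.png

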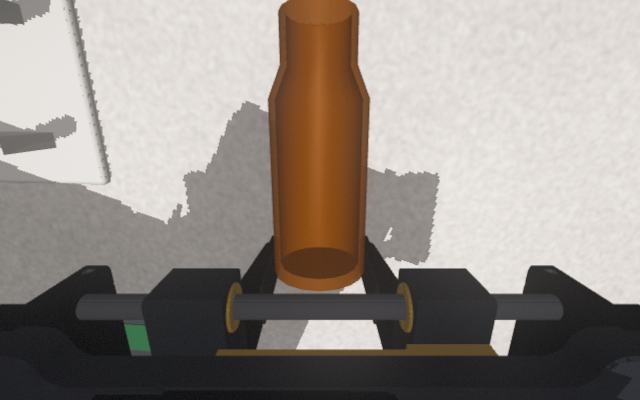

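Call:
send_rows --plan "0 0 0.5 0 50.3; 0 0 0 0 50.3; 0 0 0.5 0 50.6; 0 0 0 0 50.6"

```text
t: 32.15
eef_pos: [433.7, 44.9, 30.8]
tcp_rot: [-3.121, 0.019, 0.362]
ft_force: [-0.5, 0.2, -1.8]
opening: 0.54
```

```bash
python3 st.py
python3 - <<'E'
from h import *
p=shot('wrist','w23');
E
```

```text
pos [433.7  44.9  30.8] rot [-3.1212  0.0189  0.3616] z [-0.0249  0.0124 -0.9996] F [-0.5  0.2 -1.8] M [-0.12  0.22 -0.03] open 51.4 q [-0.055  0.555  2.166  0.025  0.446  1.131]
```

View pics/w23.png

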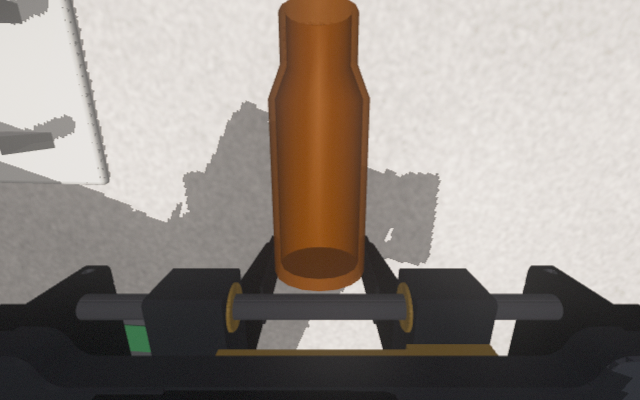

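Call:
send_rows --plan "0 0 0.5 0 50.9; 0 0 0 0 50.9; 0 0 0.5 0 51.1; 0 0 0 0 51.1"

```text
t: 32.6
eef_pos: [433.7, 44.9, 29.8]
tcp_rot: [-3.121, 0.019, 0.362]
ft_force: [1.0, 0.4, -2.0]
opening: 0.541
```

```bash
python3 st.py
python3 - <<'E'
from h import *
p=shot('wrist','w24');
E
```

```text
pos [433.7  44.9  29.8] rot [-3.1213  0.0188  0.3616] z [-0.0248  0.0123 -0.9996] F [ 1.   0.4 -2. ] M [-0.14  0.22 -0.03] open 51.4 q [-0.055  0.557  2.167  0.026  0.443  1.131]
```

View pics/w24.png

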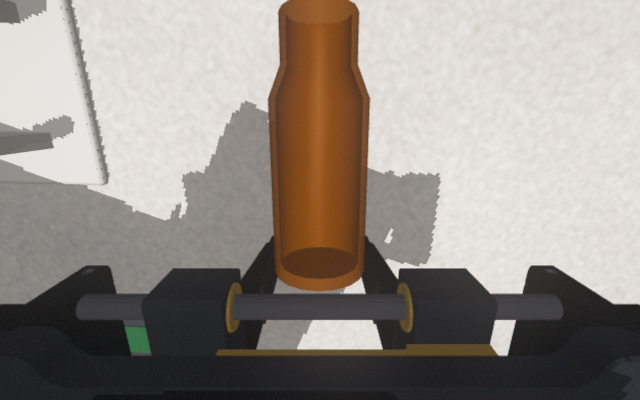

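Call:
send_rows --plan "0 0 0.5 0 51.3; 0 0 0 0 51.3; 0 0 0.5 0 51.5; 0 0 0 0 51.5"

```text
t: 33.05
eef_pos: [433.8, 44.9, 28.7]
tcp_rot: [-3.121, 0.019, 0.362]
ft_force: [0.3, 0.8, -2.3]
opening: 0.543
```

```bash
python3 st.py
python3 - <<'E'
from h import *
p=shot('wrist','w25');
E
```

```text
pos [433.8  44.9  28.7] rot [-3.1213  0.0186  0.3616] z [-0.0246  0.0124 -0.9996] F [ 0.3  0.8 -2.3] M [-0.12  0.19 -0.02] open 51.6 q [-0.055  0.559  2.168  0.026  0.44   1.131]
```

View pics/w25.png

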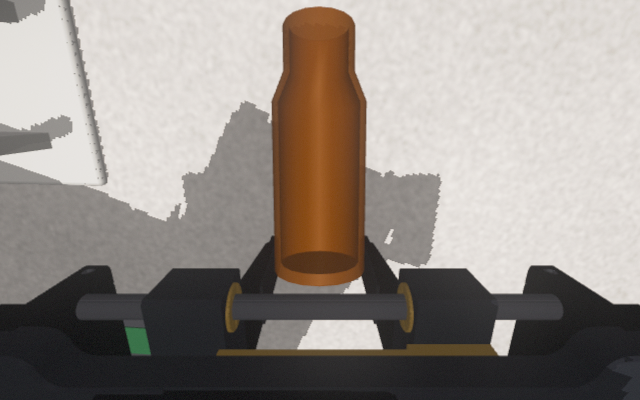

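Call:
send_rows --plan "1 0 -6 0 51.5; 1 0 -6 0 51.5; 1 0 -6 0 51.5; 1 0 -6 0 51.5"

```text
t: 33.5
eef_pos: [438.2, 46.2, 54.3]
tcp_rot: [-3.121, 0.019, 0.362]
ft_force: [0.0, 0.5, -1.1]
opening: 0.546
```

```bash
python3 st.py
python3 - <<'E'
from h import *
p=shot('wrist','w26');
E
```

```text
pos [438.2  46.2  54.3] rot [-3.121   0.0195  0.3617] z [-0.0255  0.0124 -0.9996] F [ 0.   0.5 -1.1] M [-0.16  0.2  -0.02] open 51.9 q [-0.052  0.51   2.141  0.022  0.517  1.138]
```

View pics/w26.png

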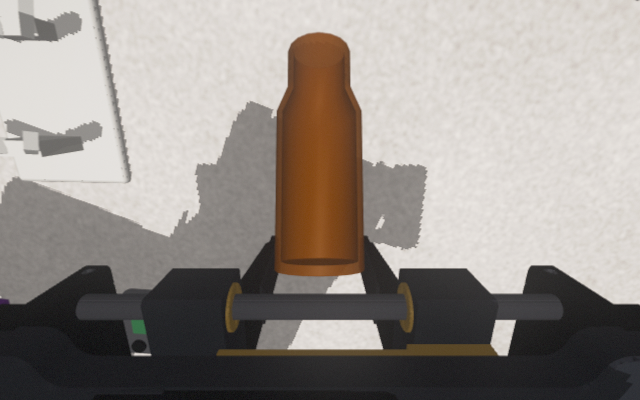

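Call:
send_rows --plan "3 0 -6 0 51.5; 3 0 -6 0 51.5; 4 0 -6 0 51.5; 4 0 -6 0 51.5"

```text
t: 33.95
eef_pos: [453.1, 51.1, 80.9]
tcp_rot: [-3.121, 0.018, 0.361]
ft_force: [-0.4, 0.2, -2.0]
opening: 0.547
```

```bash
python3 st.py
python3 - <<'E'
from h import *
p=shot('wrist','w27');
E
```

```text
pos [453.1  51.1  80.9] rot [-3.1214  0.0184  0.3615] z [-0.0243  0.0124 -0.9996] F [-0.4  0.2 -2. ] M [-0.12  0.24 -0.04] open 52.0 q [-0.039  0.472  2.086  0.02   0.609  1.154]
```

View pics/w27.png

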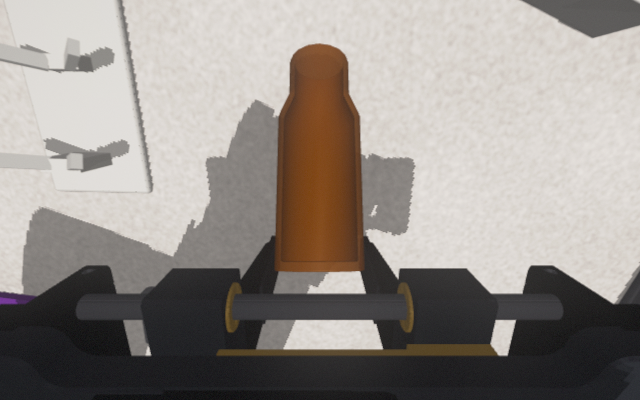

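Call:
send_rows --plan "0 0 0.5 0 51.7; 0 0 0 0 51.7; 0 0 0.5 0 51.7; 0 0 0 0 51.7"

```text
t: 34.4
eef_pos: [453.8, 51.3, 80.6]
tcp_rot: [-3.122, 0.017, 0.362]
ft_force: [0.3, -0.2, -0.5]
opening: 0.541
```

```bash
python3 st.py
python3 - <<'E'
from h import *
p=shot('wrist','w28');p=shot('scene','s28')
im=cv2.imread('pics/s28.png');cv2.imwrite('pics/s28c.png',cv2.resize(im[120:220,300:440],None,fx=5,fy=5,interpolation=cv2.INTER_CUBIC))
E
```

```text
pos [453.8  51.3  80.6] rot [-3.122   0.0173  0.3617] z [-0.0231  0.0122 -0.9997] F [ 0.3 -0.2 -0.5] M [-0.22  0.31 -0.03] open 51.5 q [-0.039  0.473  2.085  0.02   0.607  1.154]
```

View pics/w28.png

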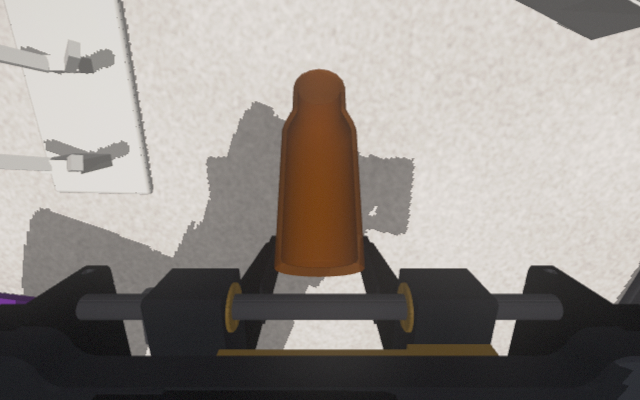

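View pics/s28c.png

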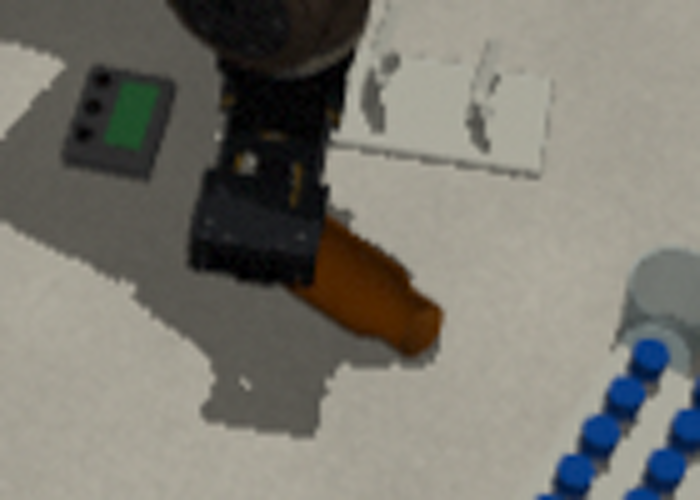

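Call:
send_rows --plan "8 0 -5 0 51.7; 8 0 -5 0 51.7; 8 0 -5 0 51.7; 8 0 -5 0 51.7"

```text
t: 34.9
eef_pos: [486.2, 63.1, 101.2]
tcp_rot: [-3.122, 0.018, 0.361]
ft_force: [-0.8, -1.0, -1.8]
opening: 0.545
```

```bash
python3 st.py
python3 - <<'E'
from h import *
p=shot('wrist','w29');p=shot('scene','s29')
im=cv2.imread('pics/s29.png');cv2.imwrite('pics/s29c.png',cv2.resize(im[120:220,300:440],None,fx=5,fy=5,interpolation=cv2.INTER_CUBIC))
E
```

```text
pos [486.2  63.1 101.2] rot [-3.1215  0.0182  0.3612] z [-0.0241  0.0123 -0.9996] F [-0.8 -1.  -1.8] M [-0.09  0.19 -0.05] open 51.8 q [-0.012  0.472  1.989  0.019  0.706  1.183]
```

View pics/w29.png

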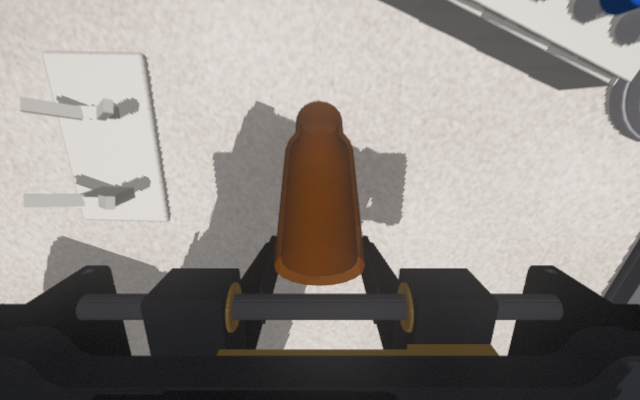

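View pics/s29c.png

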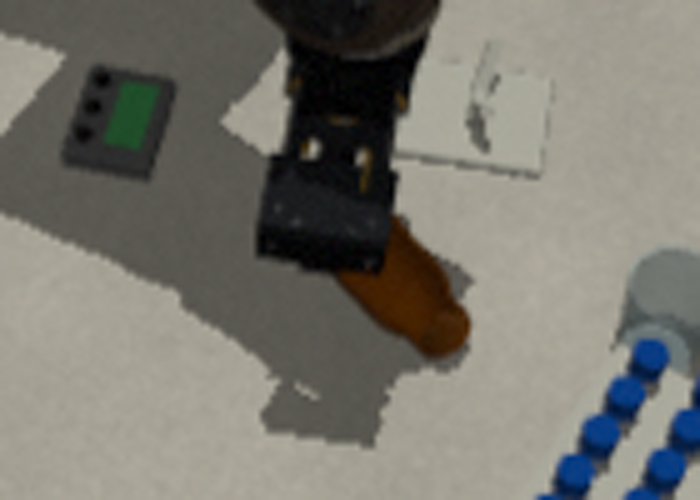

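Call:
send_rows --plan "8 0 -3 0 51.7; 8 0 -3 0 51.7; 8 0 -3 0 51.7; 8 0 -3 0 51.7"

```text
t: 35.4
eef_pos: [518.5, 75.2, 113.3]
tcp_rot: [-3.122, 0.018, 0.361]
ft_force: [0.6, 0.7, -1.9]
opening: 0.545
```

```bash
python3 st.py
python3 - <<'E'
from h import *
p=shot('wrist','w30');p=shot('scene','s30')
im=cv2.imread('pics/s30.png');cv2.imwrite('pics/s30c.png',cv2.resize(im[120:220,300:440],None,fx=5,fy=5,interpolation=cv2.INTER_CUBIC))
E
```

```text
pos [518.5  75.2 113.3] rot [-3.1216  0.0179  0.3615] z [-0.0238  0.0124 -0.9996] F [ 0.6  0.7 -1.9] M [-0.12  0.15 -0.02] open 51.8 q [0.011 0.49  1.899 0.018 0.777 1.208]
```

View pics/w30.png

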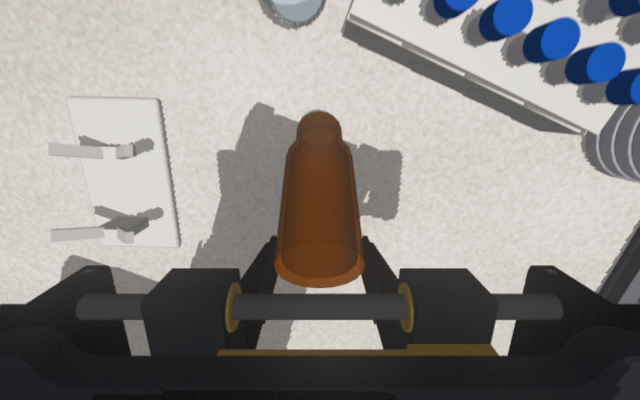

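View pics/s30c.png

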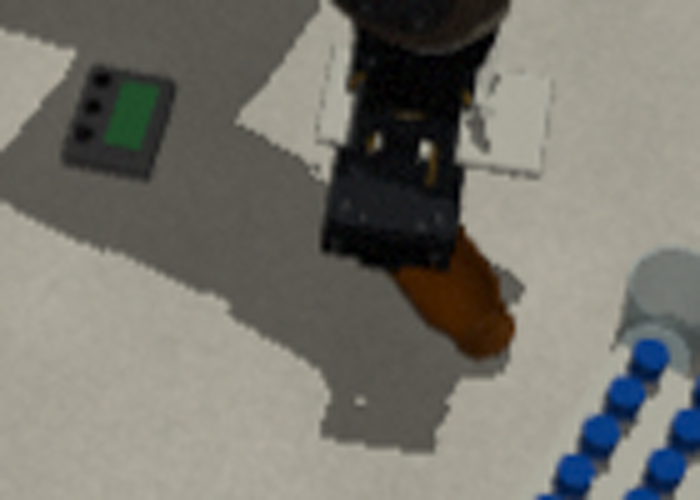

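```bash
cat > ang.py <<'E'
from h import *
import sys
row=float(sys.argv[1]); d=float(sys.argv[2]) if len(sys.argv)>2 else 133
p=shot('wrist'); s=env.state();R=R_of(s['tcp_rot']);g=s['eef_pos']-19*R[:,2]
ux=np.array([R[0,0],R[1,0],0]);ux/=np.linalg.norm(ux)
for th in range(30,96,5):
    t=np.radians(th);a=ux*np.cos(t)-np.array([0,0,1])*np.sin(t);n=ux*np.sin(t)+np.array([0,0,1])*np.cos(t)
    M=g+a*d; low=M-n*19.5; up=M+n*19.5; bt=g-a*(135-d)
    print(th,'mouth row',proj(p,M)[1].round(0),'outer edge',proj(p,up)[1].round(0),'bottom inner edge',proj(p,bt-n*26)[1].round(0),proj(p,bt+n*26)[1].round(0),'lowest z',min(low[2],up[2]).round(0))
E
python3 ang.py 125
```

```text
30 mouth row 68.0 outer edge 47.0 bottom inner edge 270.0 272.0 lowest z 49.0
35 mouth row 79.0 outer edge 58.0 bottom inner edge 274.0 267.0 lowest z 40.0
40 mouth row 91.0 outer edge 70.0 bottom inner edge 277.0 262.0 lowest z 32.0
45 mouth row 102.0 outer edge 82.0 bottom inner edge 281.0 258.0 lowest z 24.0
50 mouth row 113.0 outer edge 93.0 bottom inner edge 284.0 254.0 lowest z 18.0
55 mouth row 124.0 outer edge 104.0 bottom inner edge 287.0 249.0 lowest z 12.0
60 mouth row 135.0 outer edge 116.0 bottom inner edge 291.0 245.0 lowest z 7.0
65 mouth row 146.0 outer edge 127.0 bottom inner edge 294.0 242.0 lowest z 3.0
70 mouth row 157.0 outer edge 138.0 bottom inner edge 297.0 238.0 lowest z 0.0
75 mouth row 168.0 outer edge 149.0 bottom inner edge 299.0 235.0 lowest z -1.0
80 mouth row 179.0 outer edge 160.0 bottom inner edge 302.0 232.0 lowest z -2.0
85 mouth row 190.0 outer edge 171.0 bottom inner edge 305.0 230.0 lowest z -2.0
90 mouth row 201.0 outer edge 182.0 bottom inner edge 307.0 228.0 lowest z -1.0
95 mouth row 212.0 outer edge 193.0 bottom inner edge 309.0 226.0 lowest z -2.0
```

Call:
send_rows --plan "0 0 -2 0 51.8; 0 0 0 0 51.8; 0 0 0 0 51.8; 0 0 0 0 51.8"

```text
t: 35.95
eef_pos: [517.1, 74.8, 114.9]
tcp_rot: [-3.121, 0.019, 0.362]
ft_force: [0.8, 0.4, -0.7]
opening: 0.549
```

```bash
python3 st.py
python3 - <<'E'
from h import *
p=shot('wrist','w31')
E
```

```text
pos [517.1  74.8 114.9] rot [-3.1212  0.0193  0.3617] z [-0.0252  0.0123 -0.9996] F [ 0.8  0.4 -0.7] M [-0.12  0.17  0.01] open 52.2 q [0.011 0.486 1.9   0.018 0.781 1.207]
```

View pics/w31.png

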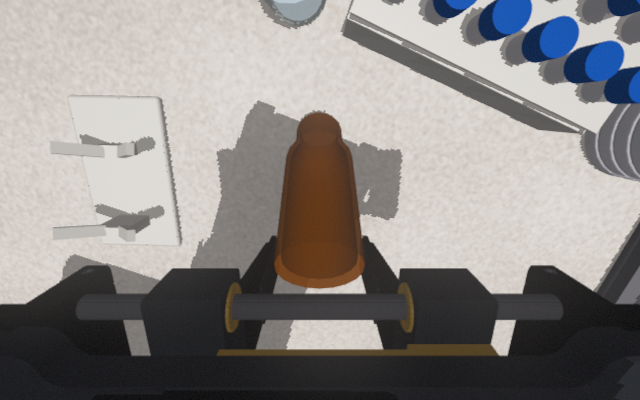

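Call:
send_rows --plan "0 0 0 0 51.9; 0 0 0 0 51.9; 0 0 0 0 51.9"

```text
t: 36.3
eef_pos: [517.0, 74.8, 114.9]
tcp_rot: [-3.121, 0.019, 0.362]
ft_force: [-0.4, -0.9, -1.7]
opening: 0.549
```

```bash
python3 st.py
python3 - <<'E'
from h import *
p=shot('wrist','w32')
E
```

```text
pos [517.   74.8 114.9] rot [-3.1211  0.0193  0.3615] z [-0.0253  0.0123 -0.9996] F [-0.4 -0.9 -1.7] M [-0.08  0.14  0.01] open 52.2 q [0.011 0.486 1.9   0.018 0.78  1.207]
```

View pics/w32.png

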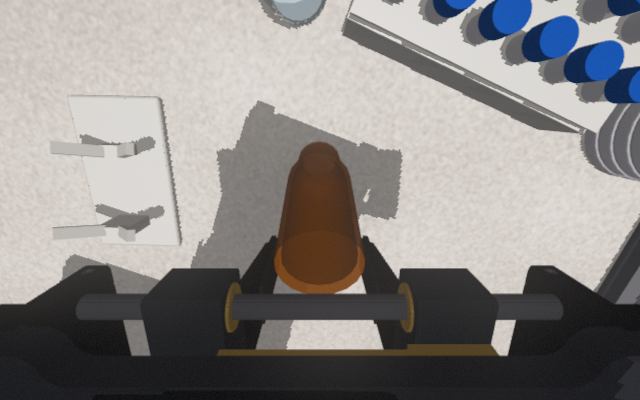

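Call:
send_rows --plan "0 0 0 0 52; 0 0 0 0 52; 0 0 0 0 52"

```text
t: 36.65
eef_pos: [517.0, 74.8, 114.9]
tcp_rot: [-3.121, 0.019, 0.362]
ft_force: [0.7, 0.2, -1.1]
opening: 0.547
```

```bash
python3 st.py
python3 - <<'E'
from h import *
p=shot('wrist','w33')
E
```

```text
pos [517.   74.8 114.9] rot [-3.1212  0.0194  0.3616] z [-0.0254  0.0123 -0.9996] F [ 0.7  0.2 -1.1] M [-0.08  0.16 -0.07] open 52.0 q [0.011 0.486 1.9   0.018 0.78  1.207]
```

View pics/w33.png

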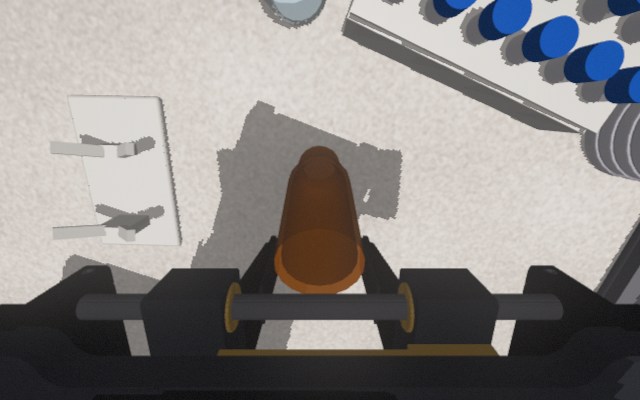

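Call:
send_rows --plan "2 0 3 0 51.8; 6 0 0.5 0 51.8; 6 0 0.5 0 51.8; 6 0 0.5 0 51.8; 6 0 0.5 0 51.8"

```text
t: 37.2
eef_pos: [544.5, 84.6, 111.3]
tcp_rot: [-3.123, 0.014, 0.361]
ft_force: [-0.2, 0.7, -0.0]
opening: 0.549
```

```bash
python3 st.py
python3 - <<'E'
from h import *
p=shot('wrist','w34')
E
python3 ang.py 1 | tail -6
```

```text
pos [544.5  84.6 111.3] rot [-3.1228  0.0143  0.361 ] z [-0.02    0.0126 -0.9997] F [-0.2  0.7 -0. ] M [-0.05  0.23 -0.01] open 52.2 q [0.028 0.523 1.837 0.018 0.802 1.225]
70 mouth row 157.0 outer edge 138.0 bottom inner edge 297.0 238.0 lowest z -2.0
75 mouth row 168.0 outer edge 149.0 bottom inner edge 300.0 235.0 lowest z -3.0
80 mouth row 179.0 outer edge 160.0 bottom inner edge 302.0 232.0 lowest z -4.0
85 mouth row 190.0 outer edge 171.0 bottom inner edge 305.0 230.0 lowest z -4.0
90 mouth row 201.0 outer edge 182.0 bottom inner edge 307.0 227.0 lowest z -3.0
95 mouth row 212.0 outer edge 193.0 bottom inner edge 309.0 226.0 lowest z -4.0
```

View pics/w34.png

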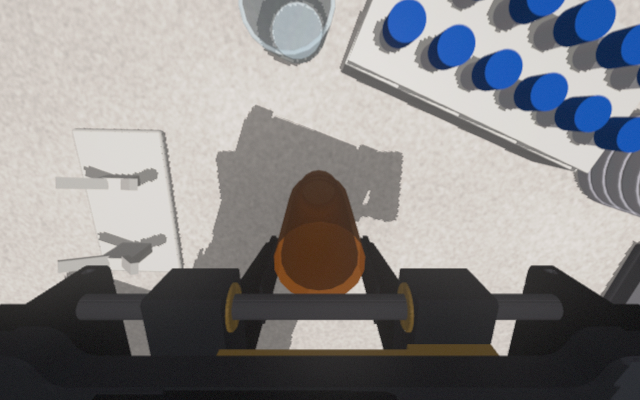

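Call:
send_rows --plan "5 0 0.5 0 51.8; 5 0 0.5 0 51.8; 0 0 0 0 51.8"

```text
t: 37.6
eef_pos: [554.9, 88.6, 110.7]
tcp_rot: [-3.123, 0.013, 0.361]
ft_force: [-0.7, 0.0, 2.5]
opening: 0.548
```

```bash
python3 hold.py; python3 st.py
python3 - <<'E'
from h import *
p=shot('wrist','w35');p=shot('scene','s35')
im=cv2.imread('pics/s35.png');cv2.imwrite('pics/s35c.png',cv2.resize(im[100:220,320:470],None,fx=5,fy=5,interpolation=cv2.INTER_CUBIC))
E
python3 ang.py 1 | tail -6
```

```text
pos [554.3  88.5 110.6] rot [-3.123   0.0134  0.3614] z [-0.0191  0.0127 -0.9997] F [-1.1 -0.8  5.2] M [-0.02  0.3  -0.02] open 51.8 q [0.034 0.535 1.813 0.018 0.812 1.231]
70 mouth row 157.0 outer edge 138.0 bottom inner edge 296.0 237.0 lowest z -2.0
75 mouth row 168.0 outer edge 149.0 bottom inner edge 299.0 234.0 lowest z -4.0
80 mouth row 179.0 outer edge 160.0 bottom inner edge 301.0 231.0 lowest z -5.0
85 mouth row 189.0 outer edge 171.0 bottom inner edge 304.0 228.0 lowest z -5.0
90 mouth row 200.0 outer edge 182.0 bottom inner edge 306.0 226.0 lowest z -3.0
95 mouth row 211.0 outer edge 193.0 bottom inner edge 308.0 225.0 lowest z -5.0
```

View pics/w35.png

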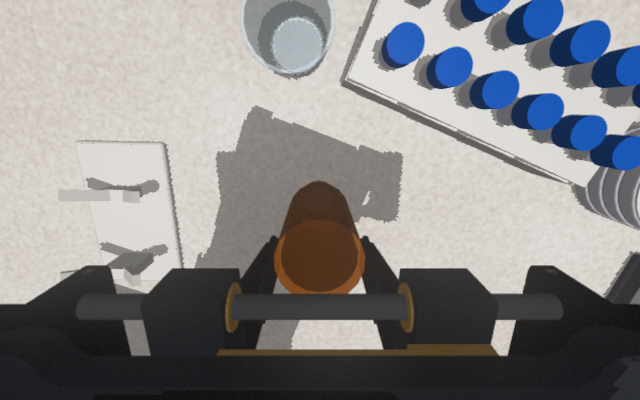

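View pics/s35c.png

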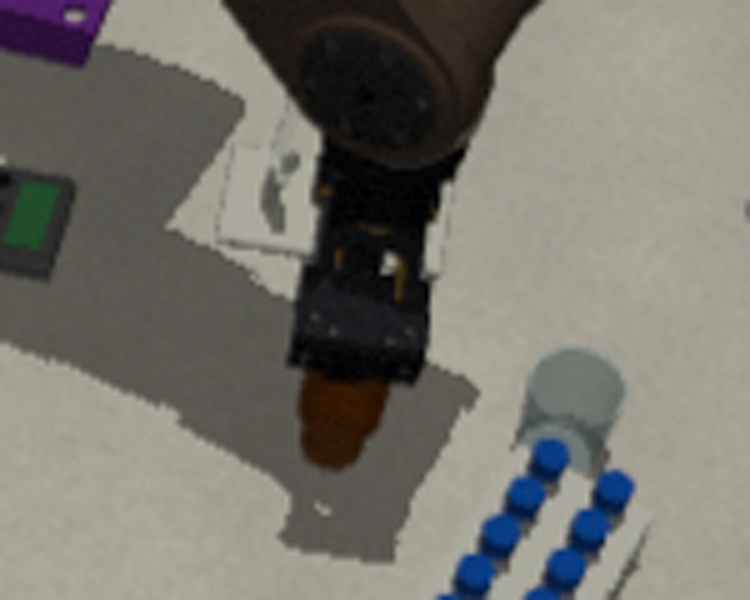

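Call:
send_rows --plan "0 0 -1 0 53; 0 0 0 0 54; 0 0 0 0 58; 0 0 0 0 70; 0 0 0 0 80; 0 0 0 0 80"

```text
t: 38.55
eef_pos: [553.5, 88.2, 110.4]
tcp_rot: [-3.122, 0.016, 0.361]
ft_force: [-1.1, 0.3, 0.9]
opening: 0.795
```

```bash
python3 hold.py; python3 st.py
python3 - <<'E'
from h import *
p=shot('wrist','w36')
E
```

```text
pos [553.5  88.2 110.5] rot [-3.1223  0.0157  0.3611] z [-0.0215  0.0125 -0.9997] F [ 0.7 -0.  -0.1] M [-0.1   0.18  0.06] open 79.6 q [0.034 0.535 1.813 0.018 0.814 1.231]
```

View pics/w36.png

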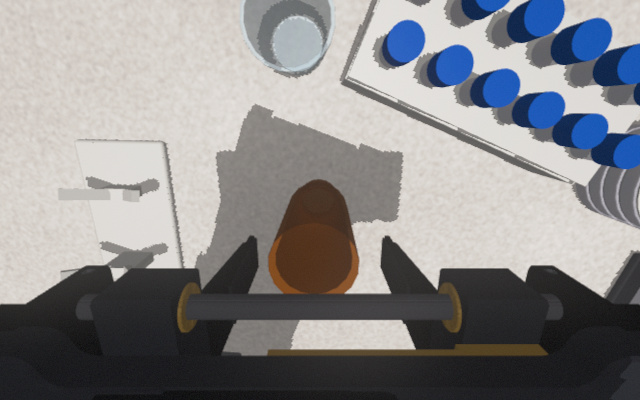

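Run:
```python
from h import *
p=shot('wrist')
a=onz(p,268.5,258,135);b=onz(p,359,258,135);print(a,b,np.linalg.norm(a-b),(a+b)/2)
print(onz(p,313,297,135), onz(p,319,180,0),onz(p,319,180,3))
for X in [(553.5,88.2)]: pass
s=env.state();R=R_of(s['tcp_rot'])
c=(a+b)/2; g=s['eef_pos']-19*R[:,2]; print('bottle-grip in tool',R.T@(c-g))
```

```text
[551.7443744 117.0221809 135.       ] [570.05767621  69.89150246 135.        ] 50.56360225527395 [560.90102531  93.45684168 135.        ]
[536.81256859  84.92857477 135.        ] [573.41289717  97.88803014   0.        ] [574.08498879  98.07501183   3.        ]
bottle-grip in tool [ 8.37527968 -2.74601518 -5.56131739]
```

Run:
```python
from h import *
p=shot('wrist');s=env.state();R=R_of(s['tcp_rot']);u=np.array([R[0,0],R[1,0],0])
for c in [(561,93.8),(558.5,92.5),(555.5,91)]:
    c=np.array([*c,0.])
    print(c,[proj(p,c+u*r+[0,0,z]).round(1).tolist() for r,z in [(19.5,0),(19.5,24),(26,40),(26,135),(-26,135)]], (R.T@(c-s['eef_pos'])).round(1))
im=cv2.imread('pics/w36.png');cv2.imwrite('pics/w36c.png',cv2.resize(im[165:305,245:385],None,fx=5,fy=4,interpolation=cv2.INTER_CUBIC))
```

```text
[561.   93.8   0. ] [[318.4, 173.6], [317.8, 179.0], [317.3, 175.7], [312.7, 213.8], [313.4, 297.3]] [ 10.7  -0.4 110.4]
[558.5  92.5   0. ] [[318.8, 176.4], [318.2, 182.1], [317.7, 179.0], [313.4, 218.7], [314.0, 301.4]] [ 7.900e+00 -1.000e-01  1.104e+02]
[555.5  91.    0. ] [[319.1, 179.7], [318.6, 185.7], [318.2, 182.8], [314.0, 224.5], [314.6, 306.2]] [  4.6   0.2 110.5]
```

View pics/w36c.png

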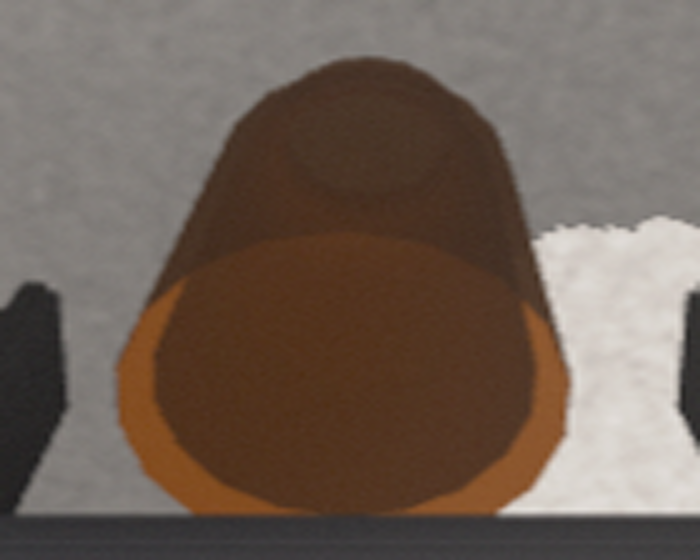

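```bash
python3 st.py 555.4 91.3 81
```

```text
pos [553.5  88.2 110.5] rot [-3.1223  0.0156  0.3611] z [-0.0214  0.0125 -0.9997] F [ 1.1 -0.  -0.9] M [-0.1   0.16  0.04] open 80.1 q [0.034 0.535 1.813 0.018 0.814 1.231]
shift tool [ 3.3 -1.6 29.5] n50 0.5948272377550423 t 38.9 yaw now 0.3611 q [0.03 0.54 1.81 0.02 0.81 1.23]
```

Call:
send_rows --plan "3.3 -1.5 29 0 80"

```text
t: 39.0
eef_pos: [557.2, 91.1, 83.9]
tcp_rot: [-3.124, 0.01, 0.361]
ft_force: [0.8, -0.9, -1.0]
opening: 0.841
```

```bash
python3 hold.py; python3 st.py 555.4 91.3 81
```

```text
pos [555.2  91.1  81.5] rot [-3.1219  0.0168  0.3612] z [-0.0227  0.0124 -0.9997] F [ 0.9 -0.   0.6] M [-0.05  0.1  -0.02] open 80.0 q [0.039 0.58  1.829 0.019 0.755 1.234]
shift tool [ 0.2 -0.1  0.5] n50 0.01164366324091031 t 39.2 yaw now 0.3612 q [0.04 0.58 1.83 0.02 0.76 1.23]
```

Call:
send_rows --plan "0 0 0 0 40; 0 0 0.2 0 40; 0 0 0.2 0 40; 0 0 0.2 0 40; 0 0 0.2 0 40; 0 0 0.2 0 40"

```text
t: 39.8
eef_pos: [556.3, 91.1, 83.9]
tcp_rot: [-3.123, 0.013, 0.361]
ft_force: [-0.6, -0.5, 0.5]
opening: 0.543
```

```bash
python3 hold.py; python3 st.py 555.4 91.3 81
```

```text
pos [556.4  91.1  83.9] rot [-3.1231  0.0129  0.3611] z [-0.0186  0.0127 -0.9997] F [-0.4  0.3  2.3] M [0.05 0.22 0.01] open 51.2 q [0.039 0.576 1.827 0.02  0.756 1.234]
shift tool [-0.8 -0.5  2.9] n50 0.060681726009969586 t 40.0 yaw now 0.3611 q [0.04 0.58 1.83 0.02 0.76 1.23]
```

Call:
send_rows --plan "0 0 -15 0 40; 0 0 -30 0 40; 0 0 -40 0 40; 0 0 -40 0 40; 0 0 -30 0 40; -9 19 -10 0 40; -17 37 0 0 40; -17 37 0 0 40"

```text
t: 40.8
eef_pos: [551.0, -12.5, 252.1]
tcp_rot: [-3.122, 0.018, 0.368]
ft_force: [0.9, -0.6, -1.5]
opening: 0.538
```

Call:
send_rows --plan "-17 37 0 0 40; -17 37 0 0 40; -17 37 0 0 40; -17 37 0 0 40; -17 37 0 0 40; -17 37 0 0 40; -14 30 0 0 40; -7 15 0 0 40"

```text
t: 41.6
eef_pos: [527.9, -319.9, 246.6]
tcp_rot: [-3.119, 0.021, 0.366]
ft_force: [-1.0, -0.2, -1.4]
opening: 0.546
```

```bash
python3 hold.py; python3 st.py 522 -320 230
python3 - <<'E'
from h import *
p=shot('wrist','w37');p=shot('top','t37')
im=cv2.imread('pics/t37.png');cv2.imwrite('pics/t37c.png',cv2.resize(im[120:260,320:460],None,fx=4,fy=4,interpolation=cv2.INTER_CUBIC))
E
```

```text
pos [ 528.5 -316.7  246.9] rot [-3.1189  0.021   0.368 ] z [-0.0278  0.0136 -0.9995] F [ 1.1  0.6 -1.5] M [-0.06  0.11 -0.05] open 51.3 q [-0.644  0.462  1.519 -0.006  1.191  0.561]
shift tool [-6.9  1.1 17. ] n50 0.36819187128090414 t 41.8 yaw now 0.368 q [-0.64  0.46  1.52 -0.01  1.19  0.56]
```

View pics/w37.png

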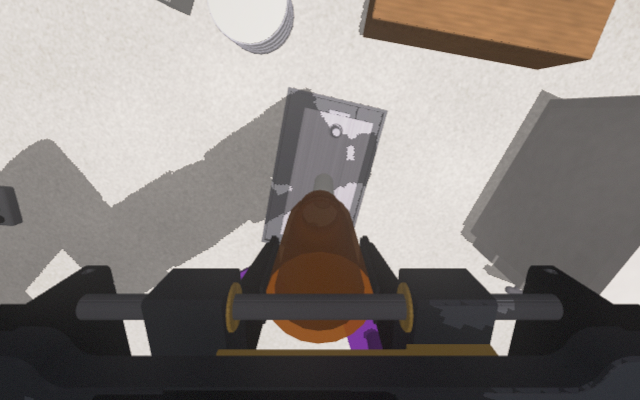

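Run:
```python
from h import *
p=shot('wrist')
for X in [(591.4,-309.7,42),(521.8,-319.8,116),(453,-330.9,42)]: print(X,proj(p,X).round(1))
# w11
E0=np.array(p['extrinsics']);s=env.state();R=R_of(s['tcp_rot']);T=np.eye(4);T[:3,:3]=R;T[:3,3]=s['eef_pos'];C=np.linalg.inv(T)@E0
T2=np.eye(4);T2[:3,:3]=R_of([-3.1313,-.0139,1.7319]);T2[:3,3]=[520.4,-320.7,245.3]
q=dict(p);q['extrinsics']=T2@C
for X in [(591.4,-309.7,42),(521.8,-319.8,116),(521.8,-319.8,26),(453,-330.9,42)]: print('w11',X,proj(q,X).round(1))
im=cv2.imread('pics/w11.png');cv2.imwrite('pics/w11c.png',cv2.resize(im[120:230,235:415],None,fx=4.4,fy=4.4,interpolation=cv2.INTER_CUBIC))
im=cv2.imread('pics/w37.png');cv2.imwrite('pics/w37c.png',cv2.resize(im[80:260,240:410],None,fx=4,fy=3.3,interpolation=cv2.INTER_CUBIC))
for X in [(591.4,-309.7,42),(521.8,-319.8,116),(521.8,-319.8,26),(453,-330.9,42)]:
  u,v=proj(q,X);print((u+.5-235)*4.4-.5,(v+.5-120)*4.4-.5)
```

```text
(591.4, -309.7, 42) [335.9 132. ]
(521.8, -319.8, 116) [322.5 202. ]
(453, -330.9, 42) [312.7 232.3]
w11 (591.4, -309.7, 42) [375.2 185.3]
w11 (521.8, -319.8, 116) [321.6 198.9]
w11 (521.8, -319.8, 26) [321.8 181.9]
w11 (453, -330.9, 42) [269.1 184.2]
618.4141567472607 288.9782359624292
382.8915484481654 348.9633191586443
383.76927175023496 273.8955034578335
151.72259562839258 284.204184013406
```

View pics/w11c.png

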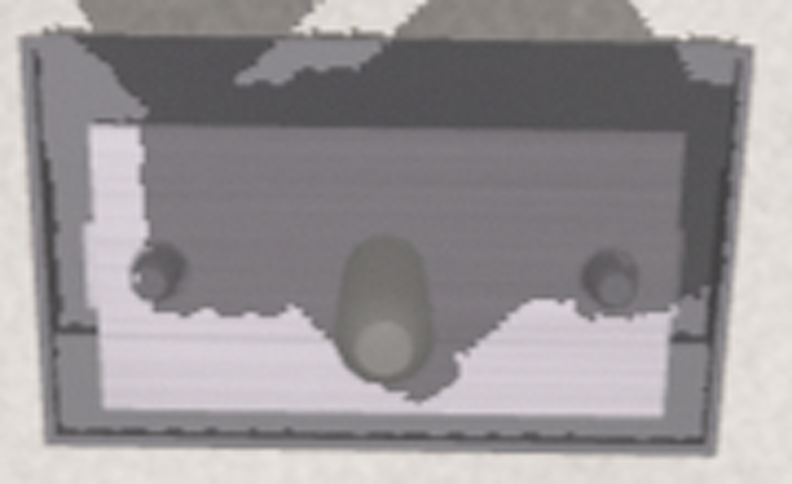

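View pics/w37c.png

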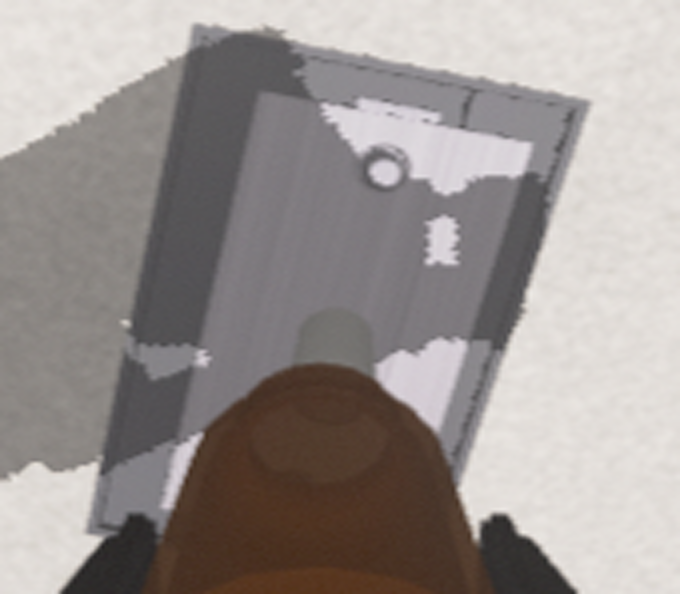

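Run:
```python
from h import *
p=shot('wrist');s=env.state();R=R_of(s['tcp_rot']);u=np.array([R[0,0],R[1,0],0]);v=np.array([-u[1],u[0],0])
t=s['eef_pos']
M=np.array([t[0]-1.4,t[1],t[2]-83.9])
for nm,c,r,z in [('rim',M,19.5,0),('shoulder',M,26,40),('bot',M,26,135)]:
    c=c+[0,0,z]; print(nm,[proj(p,c+w*r).round(1).tolist() for w in (u,-u,v,-v)])
go([523.4,-319.9,230])
```

```text
rim [[320.4, 190.4], [320.4, 230.3], [299.3, 210.7], [341.5, 210.9]]
shoulder [[319.4, 196.1], [319.5, 256.8], [286.8, 227.3], [352.3, 227.8]]
bot [[314.9, 255.6], [315.5, 346.7], [261.5, 303.1], [369.4, 304.5]]
shift tool [-6.2  1.9 17.6] n50 0.37515136019476125 t 42.0 yaw now 0.3698 q [-0.64  0.46  1.52 -0.01  1.19  0.56]
```

Call:
send_rows --plan "-6.2 2 25 0 40"

```text
t: 42.1
eef_pos: [524.9, -319.5, 225.2]
tcp_rot: [-3.125, 0.017, 0.372]
ft_force: [-0.1, -0.7, -2.4]
opening: 0.54
```

```bash
python3 hold.py; python3 st.py 523.4 -319.9 190
python3 - <<'E'
from h import *
p=shot('wrist','w38')
im=cv2.imread('pics/w38.png');cv2.imwrite('pics/w38c.png',cv2.resize(im[80:350,240:410],None,fx=3,fy=2.2,interpolation=cv2.INTER_CUBIC))
s=env.state();R=R_of(s['tcp_rot']);u=np.array([R[0,0],R[1,0],0]);v=np.array([-u[1],u[0],0]);t=s['eef_pos']
M=np.array([t[0]-1.4,t[1],t[2]-83.9])
for nm,c,r,z in [('rim',M,19.5,0),('bot',M,26,135)]:
    c=c+[0,0,z]; print(nm,[proj(p,c+w*r).round(1).tolist() for w in (u,-u,v,-v)])
E
```

```text
pos [ 523.5 -319.4  223. ] rot [-3.1195  0.0207  0.3703] z [-0.0273  0.0131 -0.9995] F [ 0.3  0.6 -2.2] M [-0.13  0.13  0.05] open 51.6 q [-0.653  0.478  1.558 -0.007  1.135  0.551]
shift tool [ 0.4  1.2 33. ] n50 0.659740336134131 t 42.3 yaw now 0.3703 q [-0.65  0.48  1.56 -0.01  1.13  0.55]
rim [[320.7, 190.4], [320.7, 230.3], [299.6, 210.7], [341.8, 210.9]]
bot [[315.4, 255.8], [315.9, 347.2], [261.8, 303.5], [370.0, 304.9]]
```

View pics/w38c.png

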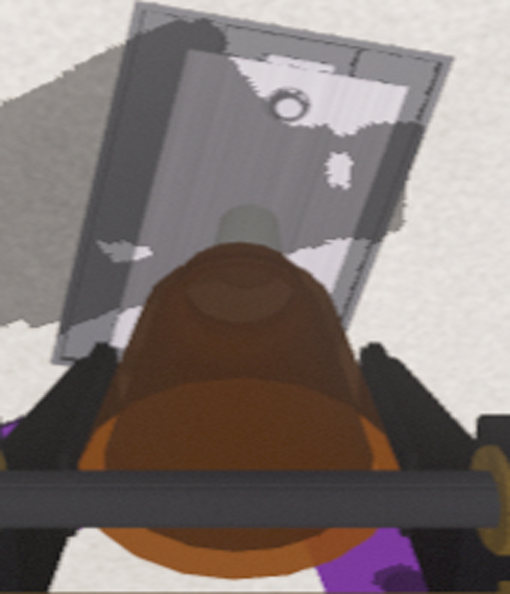

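Call:
send_rows --plan "0 2 18 0 40"

```text
t: 42.45
eef_pos: [525.3, -321.7, 208.3]
tcp_rot: [-3.125, 0.017, 0.371]
ft_force: [0.2, 0.2, -1.3]
opening: 0.543
```

```bash
python3 hold.py; python3 st.py 524.1 -321.2 190
python3 - <<'E'
from h import *
p=shot('wrist','w39')
print([proj(p,(522,-319.8,z)).round(1).tolist() for z in (26,102,116)])
im=cv2.imread('pics/w39.png');cv2.imwrite('pics/w39c.png',cv2.resize(im[150:250,270:370],None,fx=6,fy=6,interpolation=cv2.INTER_CUBIC))
E
```

```text
pos [ 524.3 -321.2  206.2] rot [-3.1209  0.0199  0.3703] z [-0.0261  0.0121 -0.9996] F [-0.3 -0.1 -1.2] M [-0.04  0.15 -0.03] open 51.5 q [-0.654  0.496  1.575 -0.007  1.099  0.55 ]
shift tool [ 0.2  0.2 16.2] n50 0.3246333031882696 t 42.65 yaw now 0.3703 q [-0.65  0.5   1.58 -0.01  1.1   0.55]
[[320.3, 185.3], [318.9, 204.3], [318.6, 208.9]]
```

View pics/w39c.png

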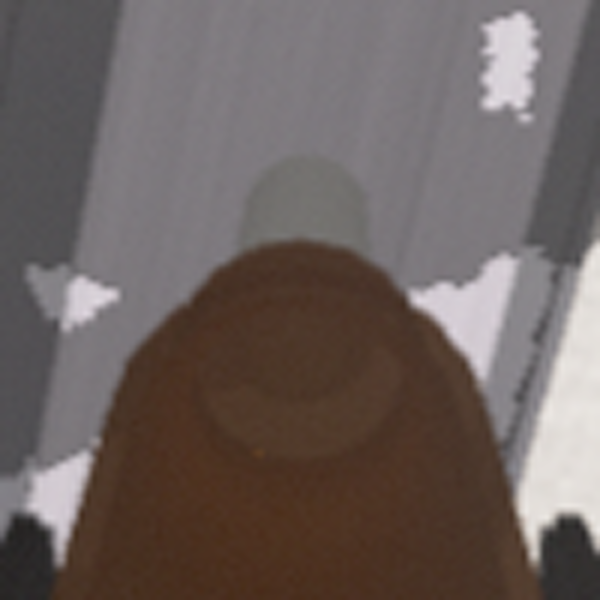

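Call:
send_rows --plan "0 0 12 0 40"

```text
t: 42.8
eef_pos: [524.9, -321.7, 196.2]
tcp_rot: [-3.125, 0.018, 0.37]
ft_force: [0.6, 0.1, -2.0]
opening: 0.541
```

```bash
python3 hold.py; python3 st.py 524.1 -321.2 107
```

```text
pos [ 523.9 -321.1  194.2] rot [-3.1208  0.0199  0.3703] z [-0.0261  0.0121 -0.9996] F [-0.5  0.1 -1. ] M [-0.12  0.1  -0.04] open 51.5 q [-0.655  0.507  1.59  -0.007  1.073  0.55 ]
shift tool [ 1.9  1.9 87.2] n50 1.7443064977883471 t 43.0 yaw now 0.3703 q [-0.65  0.51  1.59 -0.01  1.07  0.55]
```

Call:
send_rows --plan "0 0 15 0 40"

```text
t: 43.1
eef_pos: [524.3, -321.5, 180.9]
tcp_rot: [-3.124, 0.018, 0.37]
ft_force: [0.1, 0.1, -2.8]
opening: 0.544
```

```bash
python3 hold.py; python3 st.py 524.1 -321.2 107
```

```text
pos [ 523.6 -321.   179.5] rot [-3.1207  0.02    0.3703] z [-0.0262  0.0123 -0.9996] F [-0.2  0.1 -1.3] M [-0.08  0.14 -0.05] open 51.8 q [-0.655  0.522  1.607 -0.007  1.041  0.55 ]
shift tool [ 1.8  1.9 72.5] n50 1.4500808076560618 t 43.3 yaw now 0.3703 q [-0.65  0.52  1.61 -0.01  1.04  0.55]
```

Call:
send_rows --plan "0.7 0.5 18 0 40"

```text
t: 43.4
eef_pos: [525.0, -321.8, 163.9]
tcp_rot: [-3.125, 0.018, 0.37]
ft_force: [0.5, 0.3, -1.7]
opening: 0.546
```

```bash
python3 hold.py; python3 st.py 524.1 -321.2 109
```

```text
pos [ 524.1 -321.1  162.1] rot [-3.1208  0.02    0.3702] z [-0.0262  0.0122 -0.9996] F [ 1.1  0.  -1.4] M [-0.04  0.2  -0.03] open 51.8 q [-0.654  0.541  1.623 -0.007  1.005  0.55 ]
shift tool [ 1.   1.2 53. ] n50 1.0613447389625954 t 43.6 yaw now 0.3702 q [-0.65  0.54  1.62 -0.01  1.01  0.55]
```

Call:
send_rows --plan "0.5 0.5 18 0 40"

```text
t: 43.7
eef_pos: [525.4, -322.0, 146.7]
tcp_rot: [-3.125, 0.018, 0.37]
ft_force: [0.5, -0.5, -1.5]
opening: 0.546
```

```bash
python3 hold.py; python3 st.py 524.1 -321.2 109
```

```text
pos [ 524.5 -321.3  144.8] rot [-3.121   0.0197  0.3702] z [-0.0258  0.012  -0.9996] F [-0.1 -0.3 -1.6] M [-0.07  0.08 -0.03] open 51.4 q [-0.654  0.561  1.639 -0.008  0.969  0.551]
shift tool [ 0.4  0.5 35.8] n50 0.7165252519811917 t 43.9 yaw now 0.3702 q [-0.65  0.56  1.64 -0.01  0.97  0.55]
```

Call:
send_rows --plan "0.4 0.3 16 0 40"

```text
t: 44.0
eef_pos: [525.5, -322.0, 131.4]
tcp_rot: [-3.125, 0.018, 0.37]
ft_force: [-0.1, -0.1, -1.6]
opening: 0.544
```

```bash
python3 hold.py; python3 st.py 524.3 -321.2 109.5
```

```text
pos [ 524.7 -321.4  129.6] rot [-3.1214  0.0195  0.3702] z [-0.0255  0.0117 -0.9996] F [-0.3  0.4 -2.4] M [-0.05  0.15 -0.02] open 51.4 q [-0.654  0.58   1.652 -0.008  0.937  0.551]
shift tool [ 0.1  0.1 20.1] n50 0.4025039853599269 t 44.2 yaw now 0.3702 q [-0.65  0.58  1.65 -0.01  0.94  0.55]
```

Call:
send_rows --plan "0.3 0.3 13 0 40"

```text
t: 44.3
eef_pos: [525.7, -322.0, 118.5]
tcp_rot: [-3.125, 0.018, 0.37]
ft_force: [0.0, 0.7, -2.4]
opening: 0.538
```

```bash
python3 hold.py; python3 st.py 524.3 -321.2 109.5
```

```text
pos [ 524.8 -321.4  116.4] rot [-3.121   0.0197  0.3702] z [-0.0258  0.012  -0.9996] F [-0.6 -0.7 -1.7] M [-0.04  0.13  0.01] open 51.6 q [-0.654  0.596  1.663 -0.008  0.911  0.552]
shift tool [-0.2 -0.2  6.9] n50 0.1390077056911966 t 44.5 yaw now 0.3702 q [-0.65  0.6   1.66 -0.01  0.91  0.55]
```

Rim ~6.5 mm above the plate, no side force. Final small steps.

Call:
send_rows --plan "0 0 5 0 40"

```text
t: 44.6
eef_pos: [525.0, -321.6, 112.0]
tcp_rot: [-3.122, 0.019, 0.37]
ft_force: [0.4, -0.4, -1.2]
opening: 0.54
```

```bash
python3 hold.py; python3 st.py
```

```text
pos [ 524.6 -321.3  111.4] rot [-3.1209  0.0198  0.3702] z [-0.0259  0.0121 -0.9996] F [-0.1  0.9 -2.5] M [-0.09  0.16 -0.01] open 51.6 q [-0.654  0.602  1.667 -0.008  0.901  0.552]
```

Call:
send_rows --plan "0 0 2 0 40"

```text
t: 44.9
eef_pos: [524.8, -321.4, 109.7]
tcp_rot: [-3.122, 0.019, 0.37]
ft_force: [-2.5, 2.0, 22.0]
opening: 0.539
```

```bash
python3 hold.py; python3 st.py
```

```text
pos [ 524.8 -321.4  109.9] rot [-3.1218  0.0192  0.3703] z [-0.0251  0.0115 -0.9996] F [-0.5  0.6  4.1] M [ 0.02  0.21 -0.02] open 52.0 q [-0.654  0.604  1.668 -0.008  0.897  0.552]
```

Call:
send_rows --plan "0 0 0 0 52.5; 0 0 0 0 54; 0 0 0 0 58; 0 0 0 0 70; 0 0 0 0 80; 0 0 0 0 80; 0 0 0 0 80"

```text
t: 45.8
eef_pos: [524.8, -321.5, 109.5]
tcp_rot: [-3.122, 0.019, 0.37]
ft_force: [-0.1, -0.3, -0.0]
opening: 0.83
```

```bash
python3 hold.py; python3 st.py
python3 - <<'E'
from h import *
p=shot('wrist','w40')
E
```

```text
pos [ 524.8 -321.5  109.6] rot [-3.1218  0.0193  0.3702] z [-0.0252  0.0115 -0.9996] F [ 0.5  0.3 -0.1] M [-0.08  0.16  0.  ] open 80.0 q [-0.654  0.604  1.668 -0.008  0.896  0.552]
```

View pics/w40.png

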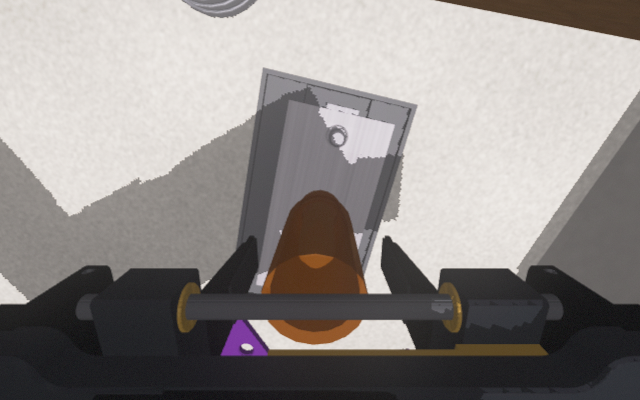

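Free with clearance both sides. Retract.

Call:
send_rows --plan "0 0 -15 0 80; 0 0 -30 0 80; 0 0 -40 0 80; 0 0 -45 0 80; 0 0 -45 0 80; 0 0 -25 0 80; -40 0 0 0 80; -30 0 0 0 80"

```text
t: 46.85
eef_pos: [465.1, -348.3, 318.2]
tcp_rot: [-3.12, 0.02, 0.374]
ft_force: [-0.0, -1.2, 0.4]
opening: 0.842
```

```bash
python3 hold.py; python3 st.py
python3 - <<'E'
from h import *
p=shot('wrist','w41');p=shot('scene','s41');p=shot('top','t41')
im=cv2.imread('pics/s41.png');cv2.imwrite('pics/s41c.png',cv2.resize(im[200:340,230:400],None,fx=4,fy=4,interpolation=cv2.INTER_CUBIC))
E
```

```text
pos [ 465.9 -348.3  317.7] rot [-3.1192  0.0203  0.3721] z [-0.0271  0.0134 -0.9995] F [ 0.3 -0.4  0.1] M [-0.04  0.12 -0.03] open 79.4 q [-0.751  0.355  1.502 -0.009  1.313  0.45 ]
```

View pics/w41.png

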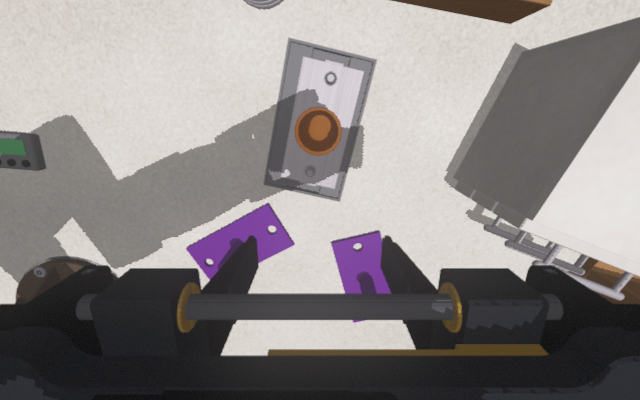

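View pics/s41.png

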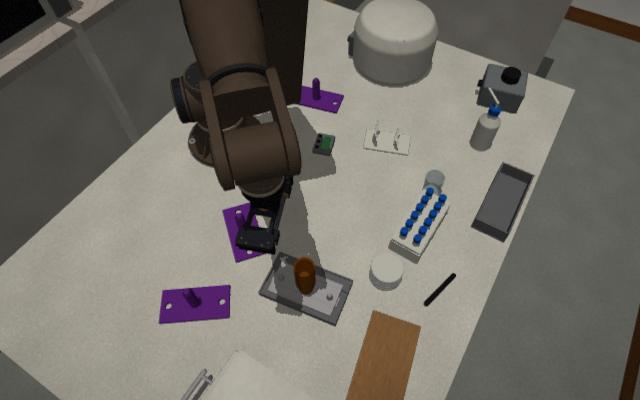

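View pics/s41c.png

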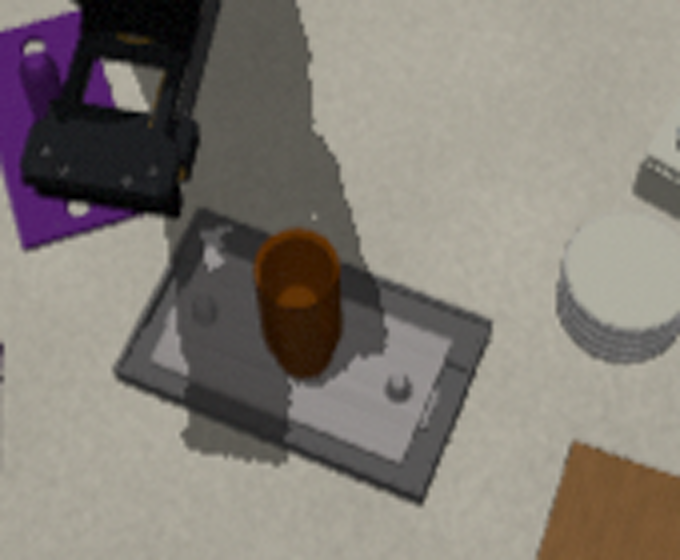

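View pics/t41.png

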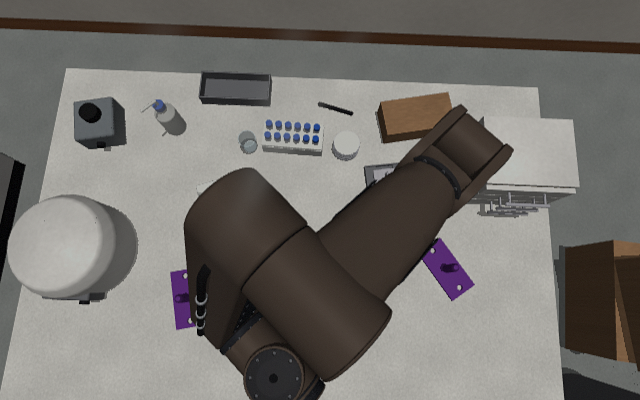

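```bash
python3 -c "
from h import *
print(job_done()); print(env.state()['t'])"
```

```text
the job is handed in; nothing more can be done
None
the job is handed in; nothing more can be done
```

The job is handed in at about 47 s of the 72 s allowed. The peg plate is home on the stand and the washed bottle stands upside down over its peg, released.

**Plate:** I lowered the grey plate by its peg over both pins without side force. It seated with the tool 47.4 mm above the 18 mm plate level, matching the 47.6 mm at which I had gripped it on the bench. The wrist picture afterwards shows it flat, with both pins through.

**Bottle:** The moves cannot tilt the tool, so I turned the bottle by letting it pivot in a loosened grip, its mouth at the bench for part of the way. I stood it on its rim, gripped it again, and lowered it over the peg without side force. First contact came at the height expected for the rim on the plate (tool at 109.9 mm, with a 22 N peak). I opened the gripper and backed off clear.

**Last checks:** The wrist and scene pictures show the bottle vertical over the peg, with the other things in place. In the top picture the arm hides most of the stand, so it does not confirm the fit.

**What went wrong:** The first loosening went too far, and the bottle slid about 20 mm out of the pads and lay down on the bench. I found it again with the camera and re-gripped it by its base. The tool also drifted by up to about 2° during moves; it was within half a degree when the plate seated and about 1.6° off when the bottle went on.

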